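# Square up visor windows, load the tote and roll it into the test bay

### The job

Working from the longest amber window plate to the shortest, one at a time: slide the plate flat along the table (do not lift it on the way) until it sits square against both legs of the aluminium corner, then pick it up from there and lay it flat between the four posts in the grey tote, each shorter plate on top of the longer one. When every plate on the table (two or three) is stacked, push the tote along the rollers until it is fully home against the bay's back stop, without lifting it, then swing the retaining arm right across behind it. Leave the other things alone.

Things in the scene. Friction and masses are not known exactly. Their poses are not given: they have to be found in the camera images.
- plate_long_c (a point): the long amber visor window plate with a thin black printed border, a flat block 50 wide (its own x) x 130 long (its own y) x 12 thick, about 94 g, lying flat; this point is its centre, 6 mm above its underside. May be absent. The three plates differ only in length (130, 110, 90)
- plate_mid_c (a point): the mid amber visor window plate with a thin black printed border, a flat block 50 wide (its own x) x 110 long (its own y) x 12 thick, about 79 g, lying flat; this point is its centre, 6 mm above its underside. May be absent. The three plates differ only in length (130, 110, 90)
- plate_short_c (a point): the short amber visor window plate with a thin black printed border, a flat block 50 wide (its own x) x 90 long (its own y) x 12 thick, about 65 g, lying flat; this point is its centre, 6 mm above its underside. May be absent. The three plates differ only in length (130, 110, 90)
- fence: the squaring corner, an L of aluminium blocks 20 high, 14 thick, fixed to the table; origin at its inner corner on the table. The plate goes on its -x, -y side: the short leg (face y = 0, from x = -48 to 14) stops the plate's end, the long leg (face x = 0) its long edge. The long leg is two blocks, y = 0 to -12 and -78 to -94, with a 66 gap between for a finger
- fence_corner (a point): the same inner corner, same axes. A squared plate has its long side along y and its centre at x = -25, y = minus half its length. Thin foot strips behind the legs are only for looks
- track: the roller track and bay, one fixed piece; origin on the table on the centre line, x along the track to the bay, y across. Nine free rollers, 26 diameter, tops 40 above the table, x = -165 to 115; side rails 52 high at y = +-82 to +-90; end cleat 50 high at x = -193 to -181; bay cheeks 100 high at x = 85 to 160 beyond y = +-84; back stop: the face x = 136 of a black housing 115 high
- bay_home (a point): on the track's centre line at roller-top height, x = 69 in the track frame: the tote's centre is here (within a few mm; nominally x = 70) when its front wall touches the bay's back stop
- tote: the grey open tote on the rollers, x along the track, 132 (x) x 154 (y) x 50 high, walls and floor 4 thick, 0.4 kg; origin at the centre of its underside. Four black upright posts inside (10 x 16, tops 48 above the underside) have inner faces at x = +-28.5 and span y = 28 to 44 and -28 to -44
- tote_floor (a point): centre of the tote's inner floor, tote axes, 4 above its underside (44 above the table). A plate lies here along y between the posts, 3.5 play on each side; fingers have a 56 gap (y = +-28) between the posts and 37 from plate to tote wall
- latch (a joint): the steel retaining arm at the bay's mouth, on a post at x = -18, y = -108 in the track frame; 0: points along the track's -x, negative: swung outwards, 1.57: across the track (to its +y) behind the tote. Friction (0.05 N m) holds it where it is left. Arm 58 to 74 above the table, above the rails, with a rubber pad; it closes fully only when the tote is home
- latch_peg (a point): top of the arm's black upright peg, 14 diameter, 142 above the table, standing 68 above the arm and 108 from the hinge axis; with the arm closed the peg's axis is 22 behind the tote's rear wall
- canister: a bystander, to be left alone: black filter canister, 60 diameter, 45 high; origin at the underside's centre
- tape: a bystander, to be left alone: cardboard ring, 90 diameter, 25 high; origin at the underside's centre
- jar: a bystander, to be left alone: jar, 56 diameter, 75 high; origin at the underside's centre
- coupling: a bystander, to be left alone: hose coupling lying flat, about 80 long, 26 high; origin at the underside's centre
- block: a bystander, to be left alone: black rubber block 50 x 70 x 30; origin at the underside's centre
- cup: a bystander, to be left alone: steel cup, 72 diameter, 60 high; origin at the underside's centre
Mind the look-alikes: they are no part of the job. What is shaped like the part that bears plate_long_c but green, pink or turquoise is not meant.

How it is judged (in metres and radians):
On the way, in this order (a step that is already met when the one before it is completed fails the run):
1. the long plate (if present) lies flat and square in the corner, touching both legs (x of plate_long_c in the frame of fence_corner between -0.0285 and -0.0215 m and y of plate_long_c in the frame of fence_corner between -0.0685 and -0.0615 m and angle between the y axis of plate_long_c and the y axis of fence_corner, either way round below 0.06 rad and height (world z) of plate_long_c below 0.01 m), for 0.2 s.
2. the long plate lies flat between the tote's posts, let go (x of plate_long_c in the frame of tote_floor between -0.008 and 0.008 m and y of plate_long_c in the frame of tote_floor between -0.032 and 0.032 m and z of plate_long_c in the frame of tote_floor between 0.002 and 0.036 m and angle between the y axis of plate_long_c and the y axis of tote_floor, either way round below 0.2 rad and angle between plate_long_c's own z axis and vertical below 0.08 rad and contact force between plate_long and the fingers below 0.05 N), for 0.3 s.
3. the mid plate (if present) lies flat and square in the corner, touching both legs (x of plate_mid_c in the frame of fence_corner between -0.0285 and -0.0215 m and y of plate_mid_c in the frame of fence_corner between -0.0585 and -0.0515 m and angle between the y axis of plate_mid_c and the y axis of fence_corner, either way round below 0.06 rad and height (world z) of plate_mid_c below 0.01 m), for 0.2 s.
4. the mid plate lies flat between the tote's posts, let go (x of plate_mid_c in the frame of tote_floor between -0.008 and 0.008 m and y of plate_mid_c in the frame of tote_floor between -0.032 and 0.032 m and z of plate_mid_c in the frame of tote_floor between 0.002 and 0.036 m and angle between the y axis of plate_mid_c and the y axis of tote_floor, either way round below 0.2 rad and angle between plate_mid_c's own z axis and vertical below 0.08 rad and contact force between plate_mid and the fingers below 0.05 N), for 0.3 s.
5. the short plate (if present) lies flat and square in the corner, touching both legs (x of plate_short_c in the frame of fence_corner between -0.0285 and -0.0215 m and y of plate_short_c in the frame of fence_corner between -0.0485 and -0.0415 m and angle between the y axis of plate_short_c and the y axis of fence_corner, either way round below 0.06 rad and height (world z) of plate_short_c below 0.01 m), for 0.2 s.
6. the short plate lies flat between the tote's posts, let go (x of plate_short_c in the frame of tote_floor between -0.008 and 0.008 m and y of plate_short_c in the frame of tote_floor between -0.032 and 0.032 m and z of plate_short_c in the frame of tote_floor between 0.002 and 0.036 m and angle between the y axis of plate_short_c and the y axis of tote_floor, either way round below 0.2 rad and angle between plate_short_c's own z axis and vertical below 0.08 rad and contact force between plate_short and the fingers below 0.05 N), for 0.3 s.
7. the loaded tote is fully home in the bay (x of tote_floor in the frame of bay_home above -0.007 m and horizontal distance between tote_floor and bay_home below 0.01 m), for 0.2 s.
8. the retaining arm is swung across behind the tote (value of joint latch above 1.4 rad), for 0.2 s.
At the end, for the whole second after the job is handed in: Each plate present lies flat in the tote between the posts (8 mm across, 32 mm along, 0.2 rad), shorter above longer; the tote is at rest at the bay's home point (at most 7 mm short); the retaining arm is past 1.4 rad; all released (all of step 7 and x of plate_long_c in the frame of tote_floor between -0.008 and 0.008 m and y of plate_long_c in the frame of tote_floor between -0.032 and 0.032 m and z of plate_long_c in the frame of tote_floor between 0.002 and 0.036 m and angle between the y axis of each of plate_long_c, plate_mid_c, plate_short_c and the y axis of tote_floor, either way round below 0.2 rad and angle between each of plate_long_c, plate_mid_c, plate_short_c's own z axis and vertical below 0.08 rad and x of plate_mid_c in the frame of tote_floor between -0.008 and 0.008 m and y of plate_mid_c in the frame of tote_floor between -0.032 and 0.032 m and z of plate_mid_c in the frame of tote_floor between 0.002 and 0.036 m and x of plate_short_c in the frame of tote_floor between -0.008 and 0.008 m and y of plate_short_c in the frame of tote_floor between -0.032 and 0.032 m and z of plate_short_c in the frame of tote_floor between 0.002 and 0.036 m and z of each of plate_mid_c, plate_short_c in the frame of plate_long_c above 0.008 m and z of plate_short_c in the frame of plate_mid_c above 0.008 m and value of joint latch above 1.4 rad and linear speed of tote below 0.02 m/s); the robot touches nothing.
It fails at once if a plate is lifted off the table before it has come to the corner ((height (world z) of plate_long_c above 0.035 m and y of plate_long_c in the frame of fence_corner below -0.14 m) or (height (world z) of plate_mid_c above 0.035 m and y of plate_mid_c in the frame of fence_corner below -0.14 m) or (height (world z) of plate_short_c above 0.035 m and y of plate_short_c in the frame of fence_corner below -0.14 m)).
It fails at once if the tote is lifted or tipped off the rollers (height (world z) of tote_floor above 0.065 m or height (world z) of tote_floor below 0.034 m or angle between tote_floor's own z axis and vertical above 0.2 rad).
It fails at once if a bystander is shifted by more than 4 cm (distance of any of canister, tape, jar, coupling, block, cup from where it was at the start of the episode above 0.04 m).
Of plate_long, plate_mid, plate_short only 2 to 3 are there at a start; the rules pass over those that are not, and their reading is None.
At some moment in a run one of plate_long, plate_mid, plate_short may be knocked a few centimetres aside while the robot is not near it.
It also fails if it takes over 210 s, if anything falls off the work surface, if the arm or the gripper's body presses on something with over 40 N, if the wrist force passes 120 N, or if a joint passes its speed limit or range.

### The arm

A 7-joint arm with a two-finger parallel gripper is mounted at the origin on the work surface. World frame = base frame: x ahead of the robot, y to its left, z up, the work surface at z = 0. Lengths are in mm, angles in rad, forces in N, time in s.
With the tool pointing down it reaches from about 400 to 875 mm from the base axis. Payload 4.4 kg.
Tool frame: the origin (TCP) lies at the very end of the fingers, on their centre line; the grasp point (between the pads) lies 19 mm behind it; y points along the fingers, z is the direction in which the jaws open and shut, and the axes are right-handed (so a half turn about y gives the same grasp; the last joint's range is limited). The gripper opens to 85 mm and grips with 20 to 120 N. Pads are 22 mm wide; open, the fingers measure 114 mm over their backs; the gripper's body (76 mm by 85 mm) begins 54 mm behind the grasp point. The pads swing forward as they close: fully open they stand 13 mm farther back than shut.
Start: joints at [1.128, 0.628, 0.038, 1.517, -0.027, 0.996, -0.02], TCP at [239.195, -604.404, 194.713] pointing down, gripper open.
Joint ranges: [-3.06, 3.06], [-0.37, 2.12], [-1.25, 1.32], [0.18, 2.47], [-1.1, 4.24], [0.23, 1.98], [-2.94, 2.94]. Speed limits (rad/s): [2.57, 2.57, 3.14, 3.14, 3.14, 3.14, 3.14].

### API

Orientations are given as [roll, pitch, yaw] about the fixed x, y, z axes, in that order (R = Rz(yaw) Ry(pitch) Rx(roll)).
In Python, from cell import ctrl, imaging, finish_job gives the robot as it stands.
- The arm moves only by the shell command python3 -m inch 'ROWS'. ROWS is JSON, one flat list of numbers, 7 for each row, row after row: the opening, from 0 (shut) to 1 (fully open), then the shift along the tool's x, y, z in cm, then the turn, a rotation vector about the tool's x, y, z in degrees. A call has 1 to 12 rows; each row is the pose to reach, as a shift and turn from the pose commanded when the call began, along the tool's axes at that moment; what a row does not reach only later rows make up. A row lasts 1/10 s, in which the tool goes at most 50 mm and 8.59 degrees, less where a joint would pass 70% of its speed; a pose out of reach is approached as far as the arm can. A call with a gripper value outside its range is refused whole. The fingers move at their own pace and stop on an object; the grip force is fixed at half the most. Time passes only in rows, so rows that repeat a pose let the fingers close. It gives the time, the measured TCP pose, the force and the opening at its end, in the units of the state.
- ctrl.read_state(): the state, without advancing time (a new reading comes with each control period).
- imaging.get_image(name): name is "side" or "top" or "wrist"; returns a dict with "img" (400x640x3 uint8, red, green, blue), "fx", "fy", "cx", "cy" (pixels), "R" (3x3) and "t" (3): a world point X has camera coordinates R X + t. Camera axes: x right, y down, z forward; pixel columns grow to the right and rows downward; lengths in mm; the calibration is good to about 2 mm. A picture is of the moment at which its call begins. There is no depth.
- finish_job(): hands the job in, once; it reports no verdict.
The state is a dict: "clock": time; "qpos": joint angles; "qd": joint speeds; "tau": joint torques, N m; "eef_pos": TCP position; "tool_rot": TCP orientation; "force": force on the tool from outside, world axes, zero at the start; "torque": the same for the moment, N m; "width": finger opening in mm.
Only numpy, scipy, OpenCV 4.12 (cv2) and the standard library are available. Lean on these libraries where they do the work, as an engineer would, in place of code of your own. Each camera call takes 0.05 s, during which the arm holds its last target.

## Working session

There is one attempt and no reset: what is moved stays moved. The work goes in short steps, Python scripts to look and compute and a shell command to move; the robot and the scene stay as the last step left them, time stands still between calls to the robot, and variables do not carry over. Pictures are saved under pics/ and viewed, and the job is handed in when it is done.

```bash
ls; mkdir -p pics; python3 - <<'E'
from cell import ctrl, imaging
import cv2
s=ctrl.read_state(); print(s)
for n in ["top","side","wrist"]:
    d=imaging.get_image(n); cv2.imwrite(f"pics/{n}0.png",d["img"][:,:,::-1]); print(n,d["fx"],d["cx"],d["cy"],d["R"],d["t"])
E
```

```text
pics
{'clock': 0.0, 'qpos': array([ 1.1281897 ,  0.62934608,  0.03845018,  1.51838819, -0.02700416,
        0.99627334, -0.02004993]), 'qd': array([ 8.67705422e-04,  1.43379256e-03, -4.16347637e-04, -1.74546960e-04,
       -1.35092382e-03,  7.17612374e-06,  1.61464943e-04]), 'tau': array([-1.27973203e-04, -5.63400185e+01,  1.22620337e+00, -1.93444705e+01,
        1.09583544e-02,  1.05129916e-02,  5.02140153e-06]), 'eef_pos': array([ 238.93520355, -603.7417271 ,  193.78287001]), 'tool_rot': array([-1.57269285e+00, -2.67895618e-05, -2.76484531e+00]), 'force': array([-0.25847527,  0.22536603, -0.3889862 ]), 'torque': array([-0.01869484,  0.01759174,  0.01392134]), 'width': 85.60727193948696}
top 449.4072419929391 322.208688336171 204.5689090646745 [[ 0.02744499 -0.99960098 -0.00668158]
 [-0.99316031 -0.02650809 -0.11370985]
 [ 0.11348736  0.00975665 -0.99349153]] [-202.86211979  502.69512942 1684.10015107]
side 383.5881701294443 323.45910805837235 204.02467140982205 [[-0.76083498 -0.64883182 -0.01214121]
 [-0.3966471   0.4797622  -0.78262335]
 [ 0.51361583 -0.59063145 -0.62237712]] [250.35366397 396.32444053 822.23787878]
wrist 287.66299378473633 316.94346852924997 199.15055436318096 [[ 0.36739503 -0.93006354 -0.00164461]
 [-0.89518043 -0.35409409  0.27068315]
 [-0.25233487 -0.09797542 -0.96266709]] [-649.33564535  -34.64708269  378.42082819]
```

View pics/top0.png

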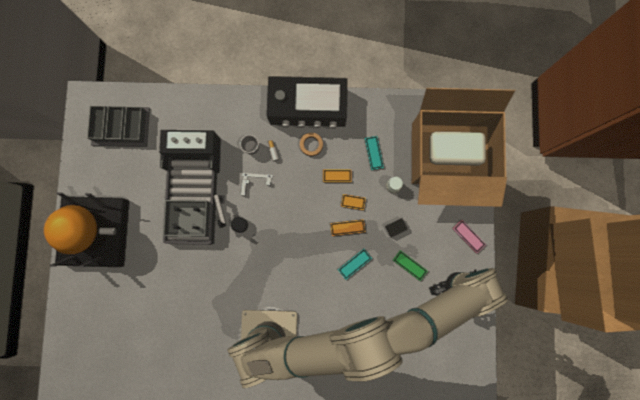

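View pics/side0.png

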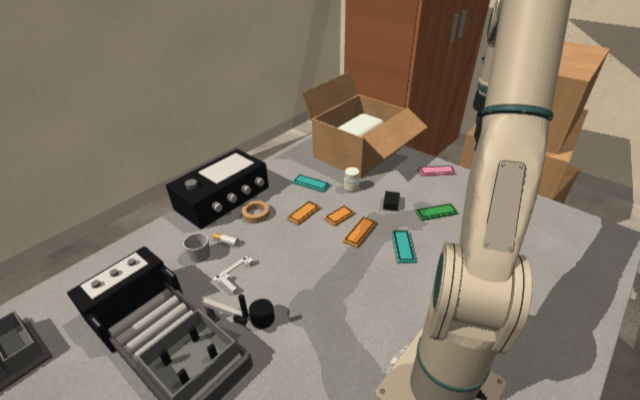

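View pics/wrist0.png

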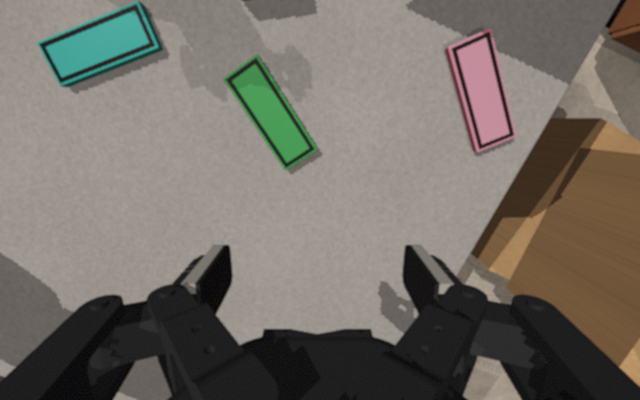

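```bash
cat > h.py <<'E'
from cell import ctrl, imaging
import cv2, numpy as np
from scipy.spatial.transform import Rotation as Ro
def get(n):
    d=imaging.get_image(n); d["R"]=np.array(d["R"]);d["t"]=np.array(d["t"]);return d
def unproj(d,u,v,z):
    ray=d["R"].T@np.array([(u-d["cx"])/d["fx"],(v-d["cy"])/d["fy"],1.]); c=-d["R"].T@d["t"]
    return c+ray*(z-c[2])/ray[2]
def proj(d,X):
    p=d["R"]@np.array(X,float)+d["t"]; return d["fx"]*p[0]/p[2]+d["cx"], d["fy"]*p[1]/p[2]+d["cy"]
def crop(d,name,u0,v0,u1,v1,k):
    im=d["img"][v0:v1,u0:u1,::-1]; cv2.imwrite(f"pics/{name}.png",cv2.resize(im,None,fx=k,fy=k,interpolation=cv2.INTER_CUBIC))
def amber(d,z=12,amin=60):
    h=cv2.cvtColor(d["img"],cv2.COLOR_RGB2HSV)
    m=cv2.inRange(h,(8,120,110),(24,255,255))
    m=cv2.morphologyEx(m,cv2.MORPH_CLOSE,np.ones((3,3),np.uint8))
    cs,_=cv2.findContours(m,cv2.RETR_EXTERNAL,cv2.CHAIN_APPROX_NONE)
    out=[]
    for c in cs:
        if cv2.contourArea(c)<amin: continue
        P=np.array([unproj(d,u,v,z)[:2] for u,v in c[:,0,:]],np.float32)
        (cx,cy),(w,hh),a=cv2.minAreaRect(P)
        bp=cv2.boxPoints(((cx,cy),(w,hh),a)); e=[bp[1]-bp[0],bp[2]-bp[1]]
        l=max(e,key=np.linalg.norm); ang=np.degrees(np.arctan2(l[1],l[0]))%180
        out.append((c[:,0].mean(0).round(1),round(cx,1),round(cy,1),round(max(w,hh),1),round(min(w,hh),1),round(ang,1)))
    return out
E
python3 - <<'E'
from h import *
d=get("top")
for a in amber(d): print(a)
crop(d,"t1",310,120,420,280,5) 
crop(d,"t2",150,110,310,250,5)
E
```

```text
(array([551.4, 290.6]), 219.8, -1063.5, 183.1, 63.4, np.float32(174.7))
(array([346.6, 227.1]), 425.8, -288.4, 128.5, 48.0, np.float32(98.1))
(array([601.5, 255.7]), 291.4, -1222.0, 445.7, 323.3, np.float32(175.9))
(array([ 63.7, 227.1]), 394.4, 800.7, 158.9, 151.8, np.float32(118.9))
(array([352.8, 201.6]), 524.2, -307.3, 88.5, 48.5, np.float32(81.9))
(array([336.8, 175.2]), 626.6, -243.2, 108.5, 47.2, np.float32(91.5))
(array([311. , 143.7]), 748.8, -138.6, 86.0, 83.9, np.float32(91.6))
(array([461.4, 157.4]), 711.5, -727.1, 374.9, 330.9, np.float32(179.5))
```

View pics/t2.png

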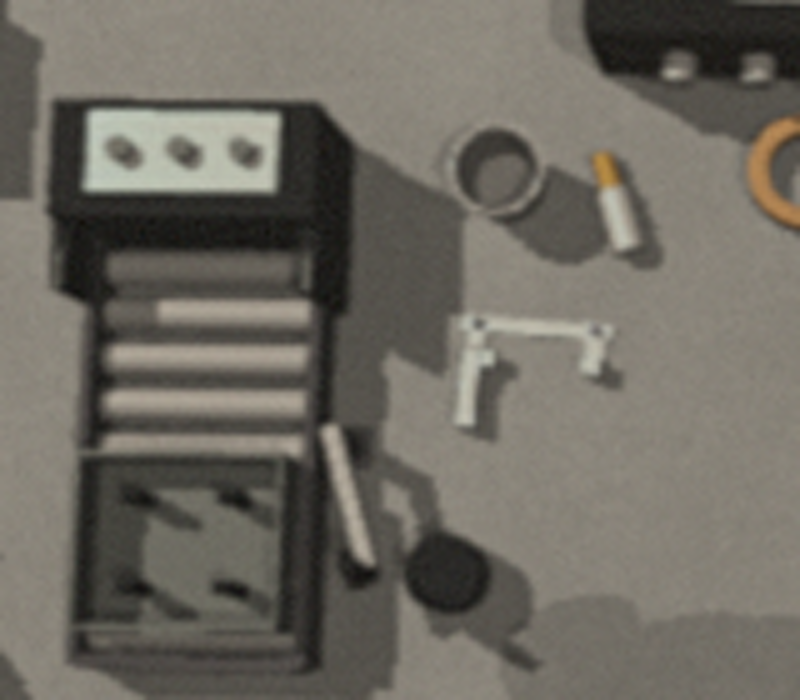

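```bash
python3 - <<'E'
import cv2
a=cv2.imread("pics/t1.png"); cv2.imwrite("pics/t1b.png",a[:600])
print(a.shape)
E
```

```text
(800, 550, 3)
```

View pics/t1b.png

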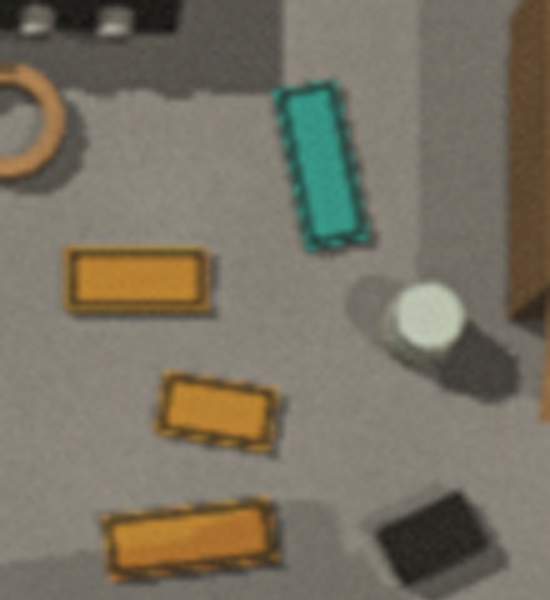

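Three ambers: (347,227), 128 mm long, is the long plate. (337,175), 108 mm, is the mid plate. (353,202), 88 mm, is the short plate. Teal, green and pink plates at (374,153), (355,264), (410,264) and (469,236) are decoys. All three ambers show the printed black border in the enlarged crop. Next I measure the corner, tote and latch.

```bash
python3 - <<'E'
from h import *
d=get("top")
f=lambda u,v,z: unproj(d,150+u/5,110+v/5,z).round(1)
print("fence corner-ish",f(480,352,20), "short leg end",f(465,425,20),f(475,425,20), "long leg outer L,R",f(470,318,0),f(610,327,0))
print("tote corners z90", f(82,455,90),f(300,458,90),f(70,630,90),f(295,640,90))
print("canister",f(448,573,45),"peg top",f(352,572,142),f(360,572,74),"hinge",f(330,430,74))
print(Ro.from_euler('xyz',ctrl.read_state()['tool_rot']).as_matrix().round(3))
h=cv2.cvtColor(d["img"],cv2.COLOR_RGB2HSV)
crop(d,"t3",230,165,280,205,16)
crop(d,"t4",150,120,240,255,4.4)
d=get("side"); crop(d,"s1",180,240,290,330,7)
E
```

```text
fence corner-ish [594.8 107.2  20. ] short leg end [537.8 116.1  20. ] [538.  108.4  20. ] long leg outer L,R [624.8 120.    0. ] [620.6  10.2   0. ]
tote corners z90 [498.8 384.2  90. ] [500.9 223.3  90. ] [370.1 384.3  90. ] [367.3 219.5  90. ]
canister [422.1 118.8  45. ] peg top [414.7 168.2 142. ] [419.2 178.3  74. ] hinge [524.3 206.3  74. ]
[[-0.93  -0.     0.368]
 [-0.368  0.001 -0.93 ]
 [ 0.    -1.    -0.001]]
```

View pics/t3.png

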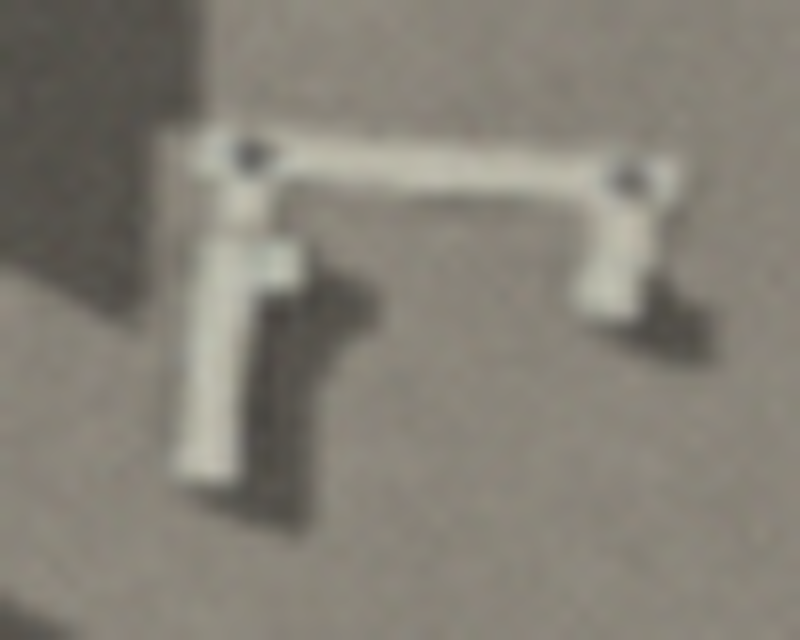

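View pics/s1.png

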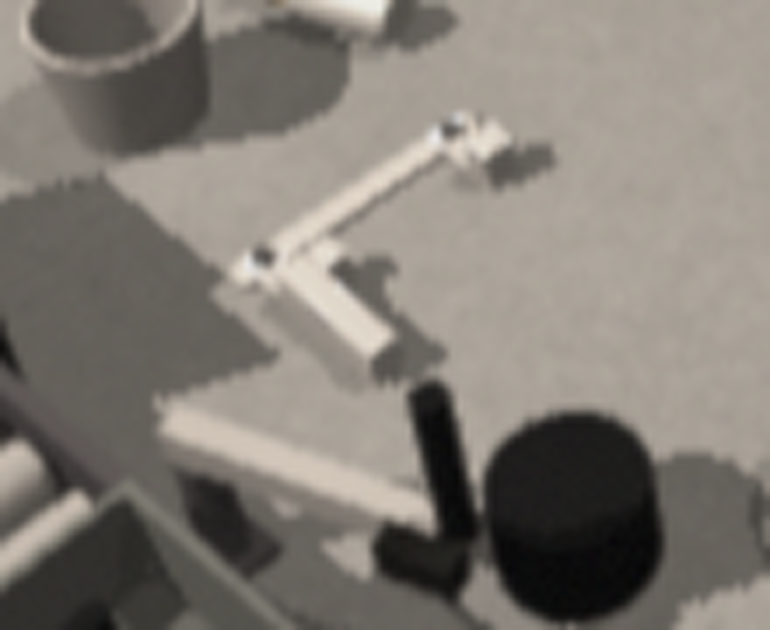

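View pics/t4.png

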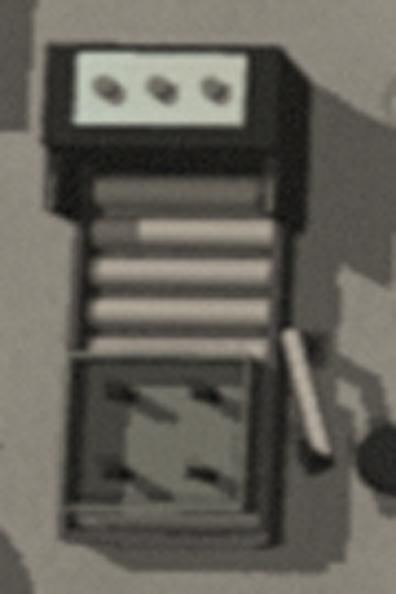

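```bash
cat >> h.py <<'E'
def Rt(psi):
    p=np.radians(psi); z=np.array([np.cos(p),np.sin(p),0]); y=np.array([0,0,-1.]); return np.column_stack([np.cross(y,z),y,z])
def plan(x,y,z,psi):
    s=ctrl.read_state(); R=Ro.from_euler('xyz',s['tool_rot']).as_matrix()
    print("cm",(R.T@(np.array([x,y,z])-s['eef_pos'])/10).round(2),"deg",np.degrees(Ro.from_matrix(R.T@Rt(psi)).as_rotvec()).round(1))
def st():
    s=ctrl.read_state(); R=Ro.from_euler('xyz',s['tool_rot']).as_matrix()
    print("t",round(s['clock'],2),"tcp",s['eef_pos'].round(1),"psi",np.degrees(np.arctan2(R[1,2],R[0,2])).round(2),"F",s['force'].round(1),"w",round(s['width'],1))
E
python3 - <<'E'
from h import *
d=get("top")
g=lambda u,v,z: unproj(d,230+u/16,165+v/16,z).round(1)
print(g(252,290,20),g(578,318,20),g(640,320,20),g(240,485,20),g(262,245,20))
c=-get("wrist")["R"].T@get("wrist")["t"]; print("cam",c)
plan(424.4,-278.5,190,8.1)
E
```

```text
[584.2 107.7  20. ] [579.4  28.8  20. ] [579.4  13.9  20. ] [536.8 108.3  20. ] [595.2 105.8  20. ]
cam [ 303.15401809 -579.43444212  373.19288436]
cm [-29.21   0.47 -23.48] deg [  0.  -76.5  -0. ]
```

```bash
python3 -m inch '[1,-1,0,-1,0,-4,0, 1,-3,0,-2.5,0,-10,0, 1,-6,0,-5,0,-18,0, 1,-10,0,-8,0,-26,0, 1,-14,0,-11,0,-34,0, 1,-18,0,-14,0,-42,0, 1,-22,0,-17.5,0,-50,0, 1,-25,0,-20,0,-58,0, 1,-27.2,0,-22,0,-66,0, 1,-28.5,0.2,-23,0,-73,0, 1,-29.2,0.5,-23.5,0,-76.5,0, 1,-29.2,0.5,-23.5,0,-76.5,0]'; python3 - <<'E'
from h import *
d=get("wrist"); cv2.imwrite("pics/w1.png",d["img"][:,:,::-1])
st()
for a in amber(d,12,1500): print(a)
E
```

```text
clock: 1.65
eef_pos: [425.0, -277.0, 189.7]
tool_rot: [-1.57, 0.001, -1.427]
force: [-0.0, -0.6, -0.3]
width: 85.3
t 1.7 tcp [ 424.3 -278.3  189.8] psi 8.07 F [ 0.1 -0.6 -0.1] w 85.3
(array([387.1, 205.3]), 520.8, -305.5, 90.0, 49.6, np.float32(81.9))
(array([314.1, 179.1]), 422.9, -286.4, 127.9, 49.5, np.float32(97.9))
(array([477. , 167.3]), 621.8, -242.1, 109.3, 49.7, np.float32(91.3))
```

View pics/w1.png

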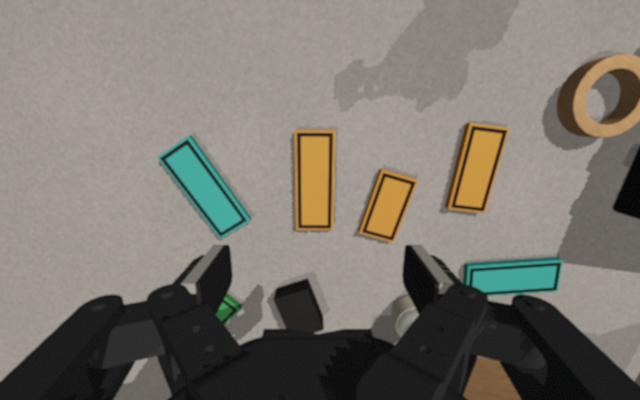

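The wrist view shows the long amber plate at (314,179), the short at (387,205) and the mid at (477,167). The poses agree with the top view within 4 mm. Next is a close look at the corner, then the tote.

```bash
python3 - <<'E'
from h import *
plan(545,40,200,-2)
E
python3 -m inch '[1,-2,0,1,0,1,0, 1,-6,0,2,0,2,0, 1,-10,0,3,0,3,0, 1,-14,-0.5,4,0,4,0, 1,-18,-1,5,0,5,0, 1,-22,-1,6,0,6,0, 1,-26,-1,7,0,7,0, 1,-29,-1,7.5,0,8,0, 1,-31.5,-1,7.5,0,9,0, 1,-33,-1,7.5,0,10,0, 1,-33,-1,7.5,0,10,0]'; python3 - <<'E'
from h import *
d=get("wrist"); cv2.imwrite("pics/w2.png",d["img"][:,:,::-1])
np.savez("w2.npz",**d)
st()
E
```

```text
cm [-29.82  -1.02  16.41] deg [ 0.  10.1 -0. ]
clock: 2.8
eef_pos: [452.2, 60.2, 200.1]
tool_rot: [-1.57, 0.001, -1.603]
force: [-0.3, -0.4, 0.6]
width: 85.2
t 2.85 tcp [452.3  58.5 199.9] psi -1.91 F [-0.4  0.2  0.4] w 85.4
```

View pics/w2.png

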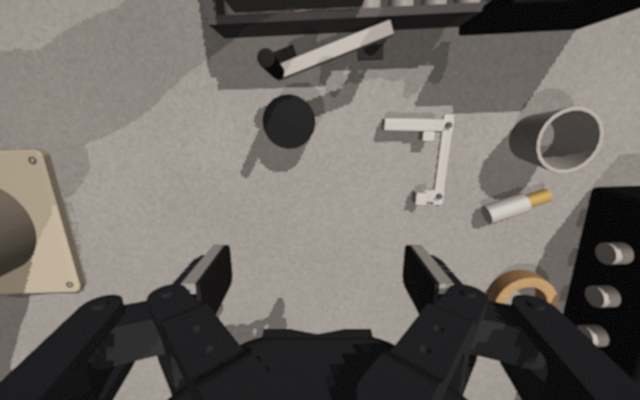

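I shifted z less than planned, but the picture has it all: fence at (385–455, 115–205), canister (288,120), latch arm peg (268,60). Enlarging.

```bash
python3 - <<'E'
from h import *
d=dict(np.load("w2.npz")); crop(d,"w2f",375,105,465,215,5.4); crop(d,"w2l",245,10,405,90,5)
E
```

```text
(no output)
```

View pics/w2f.png

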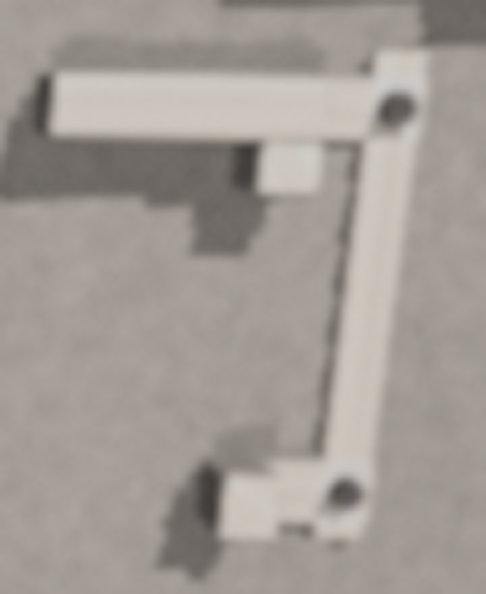

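View pics/w2l.png

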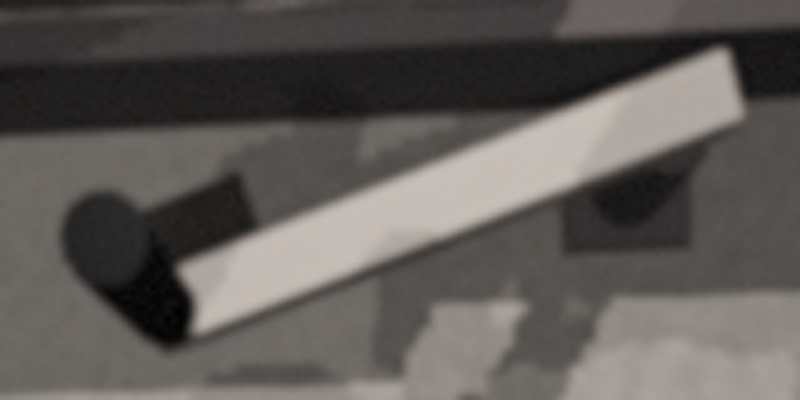

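```bash
python3 - <<'E'
from h import *
d=dict(np.load("w2.npz"))
g=lambda u,v,z=20: unproj(d,375+u/5.4,105+v/5.4,z).round(1)
for p in [(261,138),(258,193),(222,472),(217,540),(47,136),(320,138)]: print(p,g(*p))
k=lambda u,v,z: unproj(d,245+u/5,10+v/5,z).round(1)
print("peg",k(106,238,142),"arm hinge end",k(735,83,74),"arm peg end",k(187,300,74))
E
```

```text
(261, 138) [583.3 110.   20. ]
(258, 193) [583.4  97.9  20. ]
(222, 472) [579.2  32.6  20. ]
(217, 540) [579.   15.7  20. ]
(47, 136) [535.2 112.   20. ]
(320, 138) [596.5 109.6  20. ]
peg [418.  173.6 142. ] arm hinge end [528.  209.3  74. ] arm peg end [422.4 175.   74. ]
```

```bash
python3 -m inch '[1,-2,-0.5,0,0,0,0, 1,-6,-1.5,0,0,0,0, 1,-10,-2.5,-0.5,0,0,0, 1,-15,-4,-1,0,0,0, 1,-20,-4,-1,0,0,0, 1,-22.5,-4,-1,0,0,0, 1,-23.5,-4,-1,0,0,0, 1,-23.5,-4,-1,0,0,0]'; python3 - <<'E'
from h import *
d=get("wrist"); cv2.imwrite("pics/w3.png",d["img"][:,:,::-1])
np.savez("w3.npz",**d)
st()
E
```

```text
clock: 3.65
eef_pos: [450.6, 293.3, 239.4]
tool_rot: [-1.571, -0.001, -1.605]
force: [-0.2, -0.7, 0.3]
width: 85.5
t 3.7 tcp [450.7 291.7 239.3] psi -2.04 F [ 0.  -0.6 -0.5] w 85.4
```

View pics/w3.png

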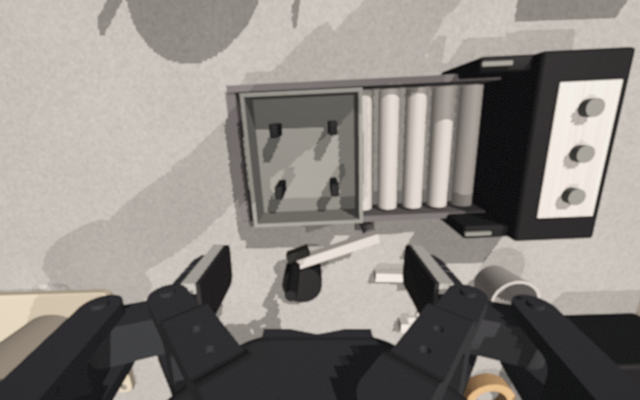

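```bash
python3 - <<'E'
from h import *
d=dict(np.load("w3.npz")); crop(d,"w3t",220,70,400,240,3.5)
E
```

```text
(no output)
```

View pics/w3t.png

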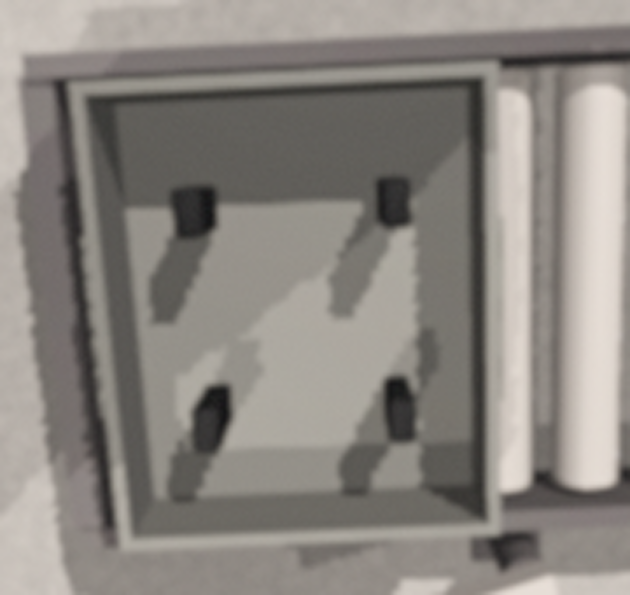

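```bash
python3 - <<'E'
from h import *
d=dict(np.load("w3.npz"))
k=lambda u,v,z=90: unproj(d,220+u/3.5,70+v/3.5,z)[:2]
P=[k(68,86),k(498,62),k(498,532),k(122,548)]
for p in P: print(p.round(1))
print("c",np.mean(P,axis=0).round(1),[np.linalg.norm(P[i]-P[(i+1)%4]).round(1) for i in range(4)])
e=P[0]-P[3]; f=P[1]-P[2]; g=P[1]-P[0]; h=P[2]-P[3]
for v in (e,f): print(np.degrees(np.arctan2(-v[0],v[1])).round(2))
for v in (g,h): print(np.degrees(np.arctan2(v[1],v[0])).round(2))
# model overlay
def draw(cx,cy,yaw):
    im=cv2.resize(d["img"][:,:,::-1],None,fx=3,fy=3,interpolation=cv2.INTER_CUBIC)
    a=np.radians(yaw);R=np.array([[np.cos(a),-np.sin(a)],[np.sin(a),np.cos(a)]])
    def poly(pts,z,col):
        q=[]
        for p in pts:
            w=R@np.array(p)+[cx,cy]; q.append(np.array(proj(d,[*w,z]))*3)
        cv2.polylines(im,[np.int32(np.array(q)*16)],True,col,1,cv2.LINE_AA,4)
    poly([(-66,-77),(66,-77),(66,77),(-66,77)],90,(0,0,255))
    poly([(-62,-73),(62,-73),(62,73),(-62,73)],44,(0,255,255))
    for sx in(1,-1):
        for sy in (1,-1):
            poly([(sx*28.5,sy*28),(sx*38.5,sy*28),(sx*38.5,sy*44),(sx*28.5,sy*44)],88,(0,255,0))
    cv2.imwrite("pics/w3o.png",im[230:720,650:1200])
c=np.mean(P,axis=0); draw(c[0],c[1],-2.5)
E
```

```text
[370.5 388.9]
[502.5 391.3]
[503.7 238.7]
[373.  237.3]
c [437.4 314. ] [np.float64(131.9), np.float64(152.5), np.float64(130.7), np.float64(151.7)]
0.95
0.47
1.02
0.64
```

View pics/w3o.png

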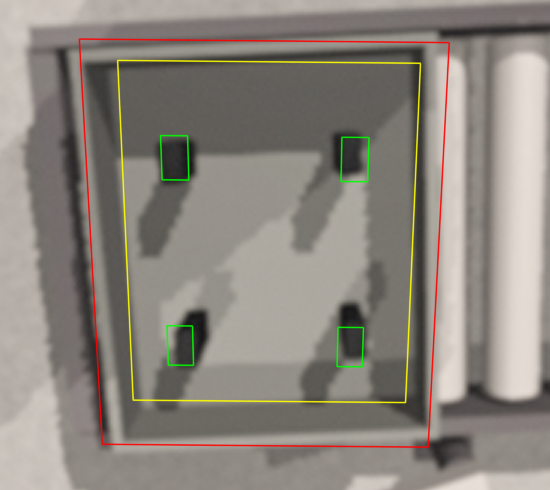

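```bash
cat >> h.py <<'E'
def draw(d,cx,cy,yaw,name,box):
    im=cv2.resize(d["img"][:,:,::-1],None,fx=3,fy=3,interpolation=cv2.INTER_CUBIC)
    a=np.radians(yaw);R=np.array([[np.cos(a),-np.sin(a)],[np.sin(a),np.cos(a)]])
    def poly(pts,z,col):
        q=[]
        for p in pts:
            w=R@np.array(p)+[cx,cy]; q.append(np.array(proj(d,[*w,z]))*3)
        cv2.polylines(im,[np.int32(np.array(q)*16)],True,col,1,cv2.LINE_AA,4)
    poly([(-66,-77),(66,-77),(66,77),(-66,77)],90,(0,0,255))
    poly([(-62,-73),(62,-73),(62,73),(-62,73)],44,(0,255,255))
    for sx in(1,-1):
        for sy in (1,-1):
            poly([(sx*28.5,sy*28),(sx*38.5,sy*28),(sx*38.5,sy*44),(sx*28.5,sy*44)],88,(0,255,0))
    x0,y0,x1,y1=box
    cv2.imwrite(f"pics/{name}.png",im[3*y0:3*y1,3*x0:3*x1])
E
python3 - <<'E'
from h import *
d=dict(np.load("w3.npz"));draw(d,437,313.7,0.8,"w3p",(217,77,400,240))
plan(424.4,-278.5,190,8.1)
E
```

```text
cm [57.07  5.04 -0.59] deg [  0.  -10.1   0.1]
```

View pics/w3p.png

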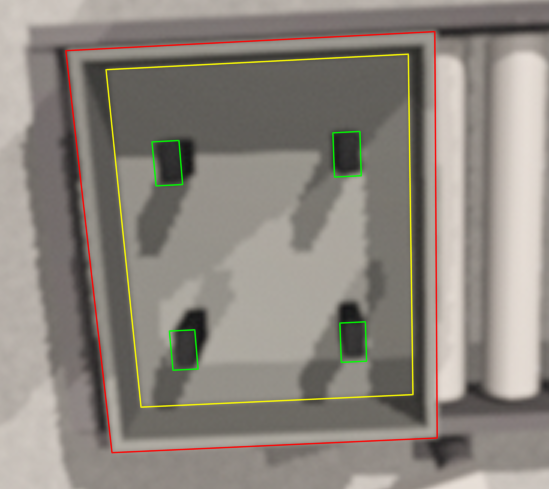

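Overlay of the tote model at (437,314), yaw 0.8°, fits rim and posts. Returning to the long plate.

```bash
python3 -m inch '[1,2,0,0,0,0,0, 1,6,0,0,0,0,0, 1,11,0,0,0,0,0, 1,16,0,0,0,-1,0, 1,21,0,0,0,-2,0, 1,26,0,0,0,-3,0, 1,31,0,0,0,-4,0, 1,36,1,0,0,-5,0, 1,41,2,0,0,-6,0, 0.85,46,3,-0.3,0,-8,0, 0.85,50.5,4,-0.5,0,-10.1,0, 0.85,54.5,5,-0.6,0,-10.1,0]'; python3 - <<'E'
from h import *
d=get("wrist"); st()
for a in amber(d,12,1500): print(a)
plan(421.5,-276.5,60,7.9)
E
```

```text
clock: 4.9
eef_pos: [422.1, -255.8, 189.4]
tool_rot: [-1.573, -0.001, -1.434]
force: [1.1, -0.2, 0.7]
width: 72.6
t 4.95 tcp [ 420.2 -263.1  187.8] psi 7.36 F [-0.4 -6.6 -0.7] w 72.9
(array([386. , 220.7]), 520.6, -306.5, 90.0, 49.6, np.float32(81.9))
(array([314.4, 196.2]), 422.9, -288.2, 128.0, 49.4, np.float32(97.9))
(array([474.7, 183.9]), 621.6, -243.4, 108.9, 49.5, np.float32(91.3))
cm [ 1.29 12.78  0.02] deg [ 0.3 -0.5  0.3]
```

```bash
python3 -m inch '[0.85,0.8,2,0,0.3,-0.5,0.3, 0.85,1.2,5,0,0.3,-0.5,0.3, 0.85,1.3,9,0,0.3,-0.5,0.3, 0.85,1.3,12,0,0.3,-0.5,0.3, 0.85,1.3,13,0,0.3,-0.5,0.3, 0.85,1.3,13,0,0.3,-0.5,0.3]'; python3 - <<'E'
from h import *
d=get("wrist"); st(); cv2.imwrite("pics/w4.png",d["img"][:,:,::-1])
plan(421.5,-276.5,4,7.9)
E
```

```text
clock: 5.55
eef_pos: [425.4, -264.0, 59.0]
tool_rot: [-1.569, 0.006, -1.421]
force: [0.2, -0.6, 0.1]
width: 72.5
t 5.6 tcp [ 426.8 -264.2   60.1] psi 8.59 F [0.7 0.5 0.6] w 72.6
cm [ 1.16  5.6  -0.73] deg [-0.3  0.7 -0.3]
```

View pics/w4.png

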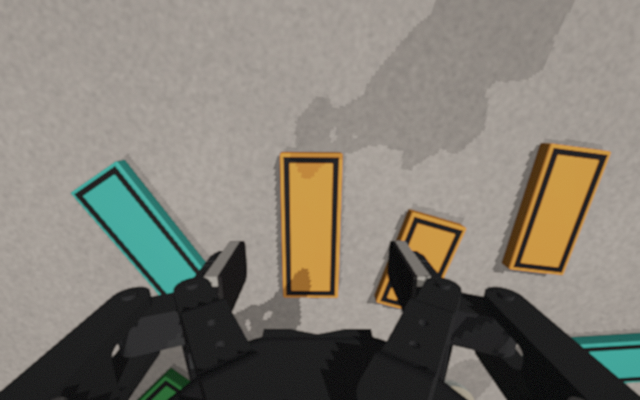

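```bash
python3 -m inch '[0.85,0.5,1,-0.3,-0.3,0.7,-0.3, 0.85,1.2,2.5,-0.7,-0.3,0.7,-0.3, 0.85,1.2,3.5,-0.7,-0.3,0.7,-0.3, 0.85,1.2,4,-0.7,-0.3,0.7,-0.3, 0.85,1.2,4,-0.7,-0.3,0.7,-0.3]'; python3 - <<'E'
from h import *
st()
plan(421.5,-276.5,4,7.9)
E
```

```text
clock: 6.1
eef_pos: [422.6, -275.6, 19.4]
tool_rot: [-1.571, 0.0, -1.431]
force: [-1.3, -0.6, -1.3]
width: 72.8
t 6.1 tcp [ 422.6 -275.6   19.4] psi 8.01 F [-1.3 -0.6 -1.3] w 72.8
cm [ 0.07  1.54 -0.13] deg [ 0.   0.1 -0. ]
```

```bash
python3 -m inch '[0.85,0,0.8,0,0,0,0, 0.85,0,1.4,0,0,0,0, 0.85,0,1.5,0,0,0,0, 0.7,0,1.5,0,0,0,0, 0.5,0,1.5,0,0,0,0, 0.4,0,1.5,0,0,0,0, 0.3,0,1.5,0,0,0,0, 0.3,0,1.5,0,0,0,0, 0.3,0,1.5,0,0,0,0]'; python3 - <<'E'
from h import *
st()
d=get("wrist");  cv2.imwrite("pics/w5.png",d["img"][:,:,::-1])
E
```

```text
clock: 7.0
eef_pos: [422.7, -276.1, 4.7]
tool_rot: [-1.571, -0.0, -1.431]
force: [-0.5, 0.1, 0.8]
width: 25.9
t 7.0 tcp [ 422.7 -276.1    4.7] psi 7.98 F [-0.5  0.1  0.8] w 25.9
```

View pics/w5.png

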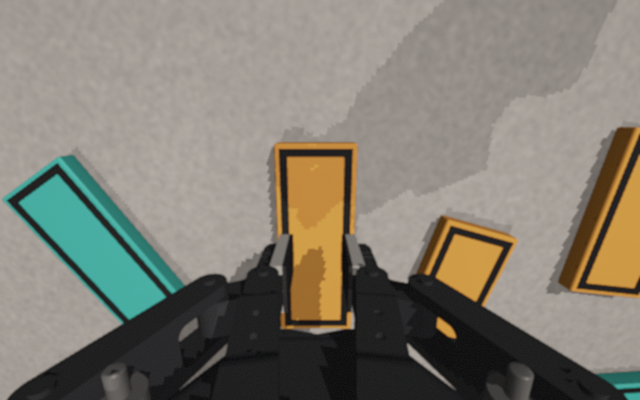

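Fingers closed to 26 mm above the plate without contact, so the tips stand farther back than assumed. I open and go lower.

```bash
python3 -m inch '[0.85,0,-0.3,0,0,0,0, 0.85,0,-0.3,0,0,0,0, 0.85,0,-0.3,0,0,0,0, 0.85,0,-0.3,0,0,0,0, 0.85,0,0,0,0,0,0, 0.85,0,0.3,0,0,0,0, 0.85,0,0.6,0,0,0,0, 0.85,0,0.6,0,0,0,0]'; python3 - <<'E'
from h import *
st()
d=get("side");  crop(d,"s2",330,190,420,260,8)
E
```

```text
clock: 7.85
eef_pos: [422.3, -275.8, -1.9]
tool_rot: [-1.572, 0.001, -1.431]
force: [0.1, -0.1, 1.4]
width: 72.6
t 7.85 tcp [ 422.3 -275.8   -1.9] psi 7.99 F [ 0.1 -0.1  1.4] w 72.6
```

View pics/s2.png

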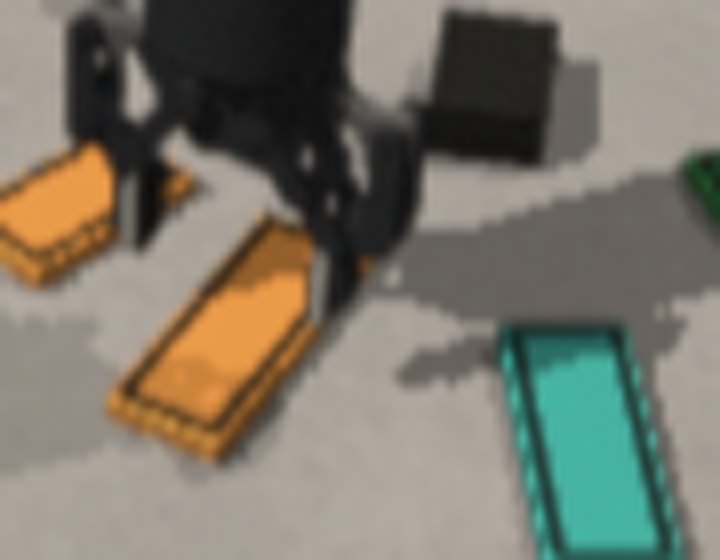

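```bash
python3 - <<'E'
from h import *
d=get("side"); s=ctrl.read_state(); R=Ro.from_euler('xyz',s['tool_rot']).as_matrix()
for k in (-36,36):
  for z in (0,10,20):
    p=s['eef_pos']+R[:,2]*k; p[2]=z
    print(k,z,(np.array(proj(d,p))-[330,190])*8)
E
```

```text
-36 0 [305.17824825 391.62333557]
-36 10 [306.74723651 372.75492621]
-36 20 [308.33285396 353.68653682]
36 0 [143.0702879  325.40441214]
36 10 [143.76662911 306.67409551]
36 20 [144.47016256 287.7503208 ]
```

```bash
python3 - <<'E'
from h import *
d=get("wrist"); s=ctrl.read_state(); R=Ro.from_euler('xyz',s['tool_rot']).as_matrix()
im=d["img"][:,:,::-1].copy()
for back,col in ((0,(0,0,255)),(20,(0,255,0)),(40,(255,0,0)),(60,(255,0,255))):
  for k in (-s['width']/2,0,s['width']/2):
    p=s['eef_pos']+R[:,2]*k-R[:,1]*back
    u,v=proj(d,p); cv2.circle(im,(int(u),int(v)),3,col,1); print(back,k,round(u),round(v))
cv2.imwrite("pics/w6.png",im[150:400,120:520][:, :].repeat(2,0).repeat(2,1))
E
```

```text
0 -36.41515875792861 262 225
0 0 317 225
0 36.41515875792861 372 225
20 -36.41515875792861 256 238
20 0 317 238
20 36.41515875792861 378 238
40 -36.41515875792861 248 253
40 0 317 253
40 36.41515875792861 386 253
60 -36.41515875792861 238 272
60 0 317 272
60 36.41515875792861 396 272
```

View pics/w6.png

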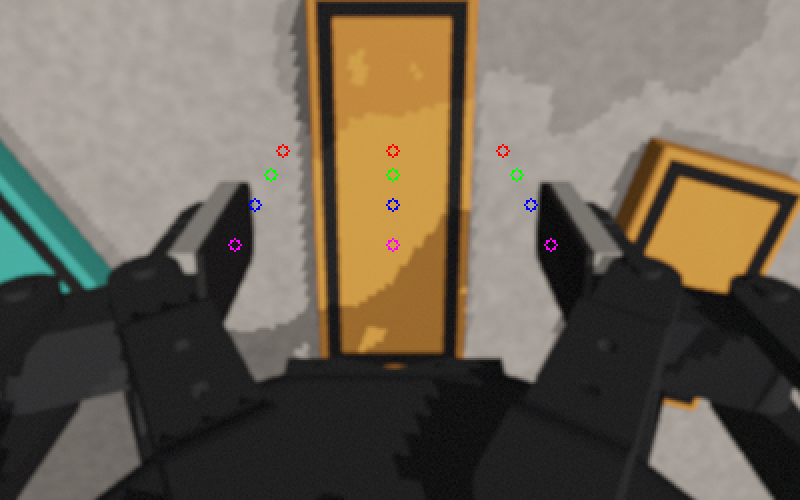

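Both cameras put the fingertips about 38 mm behind the reported TCP: side crop tips at (135,248) and (330,318), and wrist at back ≈ 40. I descend carefully, watching force.

```bash
python3 -m inch '[0.85,0,0.5,0,0,0,0, 0.85,0,1,0,0,0,0, 0.85,0,1.5,0,0,0,0, 0.85,0,2,0,0,0,0, 0.85,0,2,0,0,0,0]'; python3 - <<'E'
from h import *
st()
d=get("side");  crop(d,"s3",330,190,420,260,8)
E
```

```text
clock: 8.5
eef_pos: [422.1, -275.7, -22.2]
tool_rot: [-1.572, 0.001, -1.431]
force: [0.1, -0.7, -0.1]
width: 72.6
t 8.5 tcp [ 422.1 -275.7  -22.2] psi 8.0 F [ 0.1 -0.7 -0.1] w 72.6
```

View pics/s3.png

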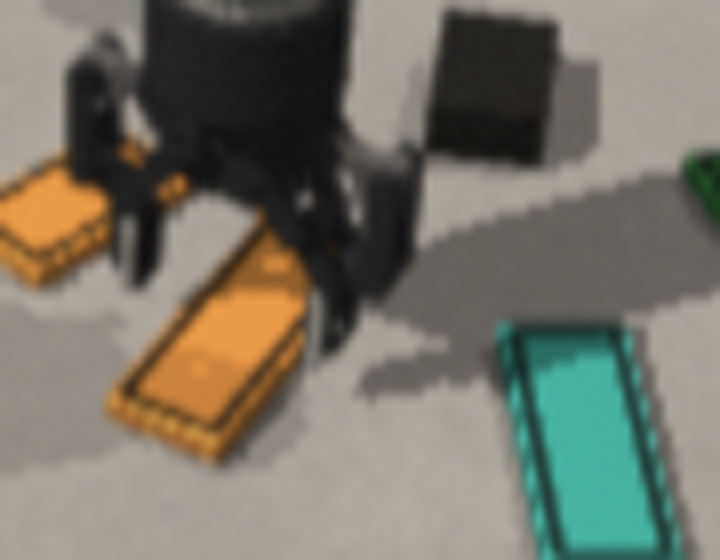

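```bash
python3 -m inch '[0.85,0,0.4,0,0,0,0, 0.85,0,0.8,0,0,0,0, 0.85,0,1.2,0,0,0,0, 0.85,0,1.2,0,0,0,0, 0.5,0,1.2,0,0,0,0, 0.5,0,1.2,0,0,0,0, 0.5,0,1.2,0,0,0,0, 0.5,0,1.2,0,0,0,0, 0.5,0,1.2,0,0,0,0]'; python3 - <<'E'
from h import *
st()
d=get("side");  crop(d,"s4",330,190,420,260,8)
d=get("wrist"); cv2.imwrite("pics/w7.png",d["img"][:,:,::-1])
for a in amber(d,12,1500): print(a)
E
```

```text
clock: 9.45
eef_pos: [422.7, -276.0, -32.8]
tool_rot: [-1.571, -0.0, -1.432]
force: [-0.6, 0.2, 5.9]
width: 48.0
t 9.45 tcp [ 422.7 -276.   -32.8] psi 7.98 F [-0.6  0.2  5.9] w 48.0
(array([512.1, 286.5]), 525.5, -282.0, 34.6, 26.9, np.float32(171.7))
(array([316.7, 245.5]), 422.8, -276.1, 93.4, 34.9, np.float32(97.7))
(array([317. , 222.5]), 422.0, -270.3, 98.5, 49.3, np.float32(97.8))
```

View pics/s4.png

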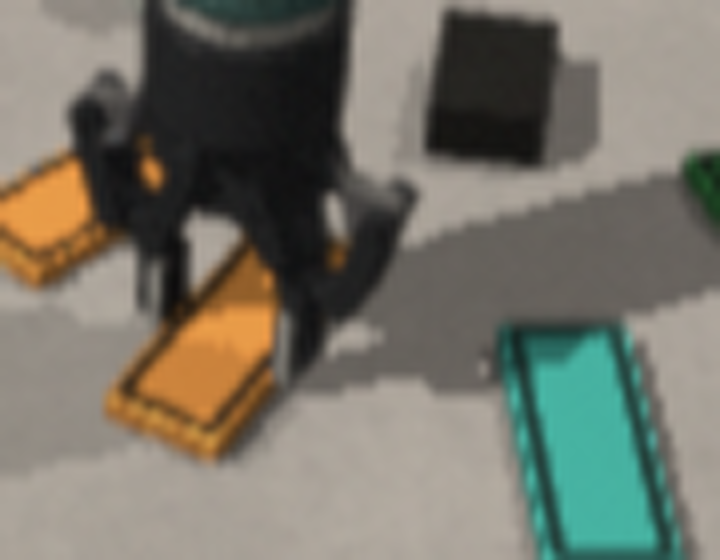

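View pics/w7.png

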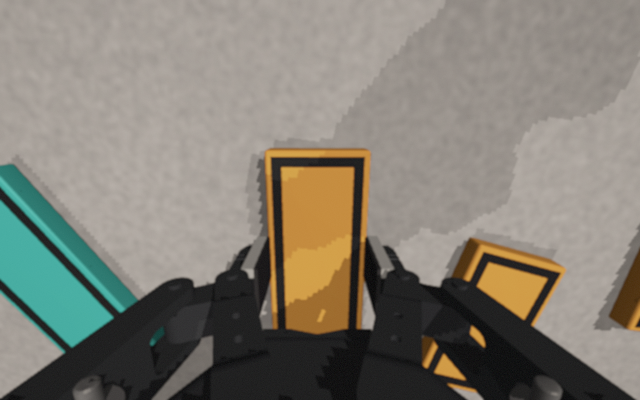

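```bash
python3 - <<'E'
from h import *
plan(428,-200,-31.5,7.9)
plan(450,-130,-31.5,5)
plan(535.7,49.3,-31.5,-2.4)
E
```

```text
cm [-7.45 -0.13  1.59] deg [-0.   0.1  0. ]
cm [-14.08  -0.14   4.74] deg [-0.  3.  0.]
cm [-30.65  -0.14  15.71] deg [-0.  10.4  0. ]
```

```bash
python3 -m inch '[0.45,-0.5,-0.1,0.1,0,0,0, 0.45,-2.5,-0.1,0.5,0,0,0, 0.45,-5,-0.1,1,0,0,0, 0.45,-7.5,-0.1,1.6,0,0,0, 0.45,-10.5,-0.1,3,0,1,0, 0.45,-13.5,-0.1,4.5,0,2.5,0, 0.45,-16.5,-0.1,6.4,0,4,0, 0.45,-19.5,-0.1,8.4,0,5.5,0, 0.45,-22.5,-0.1,10.4,0,7,0, 0.45,-24.5,-0.1,11.7,0,8,0, 0.45,-25.5,-0.1,12.4,0,8.5,0, 0.45,-25.5,-0.1,12.4,0,8.5,0]'; python3 - <<'E'
from h import *
st()
d=get("top");  crop(d,"t5",230,150,370,270,5)
plan(535.7,49.3,-31.5,-2.4)
E
```

```text
clock: 10.75
eef_pos: [510.7, -4.3, -32.4]
tool_rot: [-1.57, 0.001, -1.577]
force: [-0.1, -0.4, -1.7]
width: 47.9
t 10.75 tcp [510.7  -4.3 -32.4] psi -0.34 F [-0.1 -0.4 -1.7] w 47.9
cm [-5.61 -0.11  2.57] deg [0.  1.9 0. ]
```

View pics/t5.png

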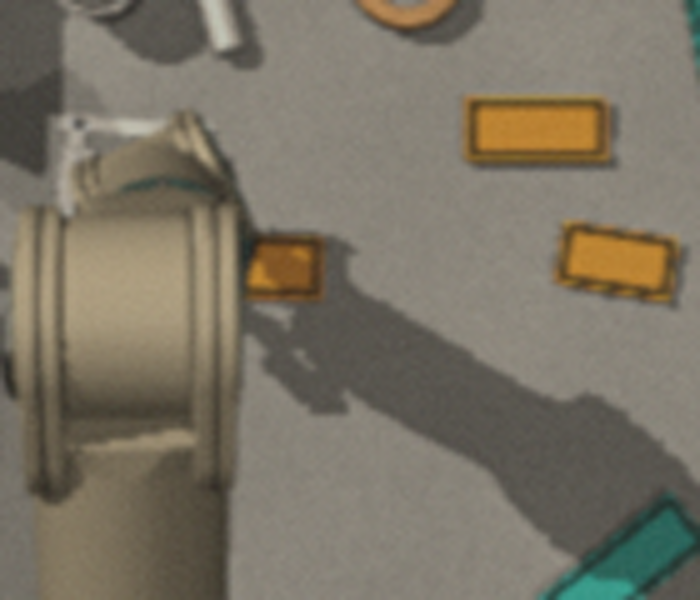

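```bash
python3 -m inch '[0.45,-1.5,-0.1,0.7,0,0.7,0, 0.45,-3.5,-0.1,1.6,0,1.9,0, 0.45,-5,-0.1,2.3,0,1.9,0, 0.45,-5.6,-0.1,2.6,0,1.9,0, 0.45,-5.6,-0.1,2.6,0,1.9,0, 0.45,-5.6,-0.1,2.6,0,1.9,0]'; python3 - <<'E'
from h import *
st()
d=get("wrist"); cv2.imwrite("pics/w8.png",d["img"][:,:,::-1])
for a in amber(d,12,1000): print(a)
plan(556.0,56.5,-31.5,-2.4)
E
```

```text
clock: 11.4
eef_pos: [535.8, 48.3, -31.5]
tool_rot: [-1.572, -0.001, -1.614]
force: [-0.1, -0.6, -0.8]
width: 47.6
t 11.4 tcp [535.8  48.3 -31.5] psi -2.45 F [-0.1 -0.6 -0.8] w 47.6
(array([316.6, 245.7]), 536.0, 47.5, 94.0, 35.3, np.float32(87.2))
(array([316.9, 222.5]), 536.2, 53.2, 100.3, 49.9, np.float32(87.4))
cm [-0.94 -0.01  1.99] deg [ 0.1 -0.1  0.1]
```

View pics/w8.png

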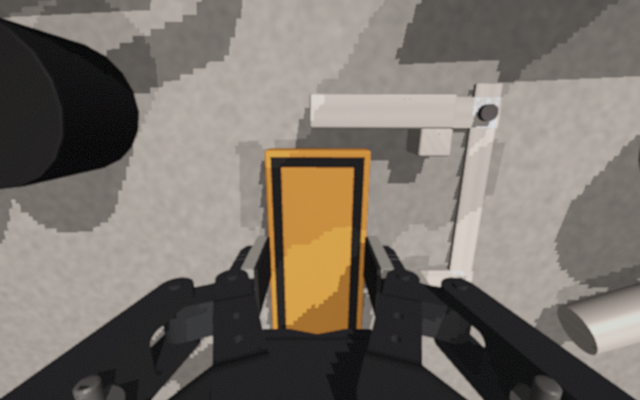

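```bash
python3 - <<'E'
from h import *
d=get("wrist"); crop(d,"w8c",255,85,505,205,3.2)
print(unproj(d,370,150,12),unproj(d,266,150,12))
E
```

```text
[563.09732347 100.96543222  12.        ] [514.73188171 103.07861403  12.        ]
```

View pics/w8c.png

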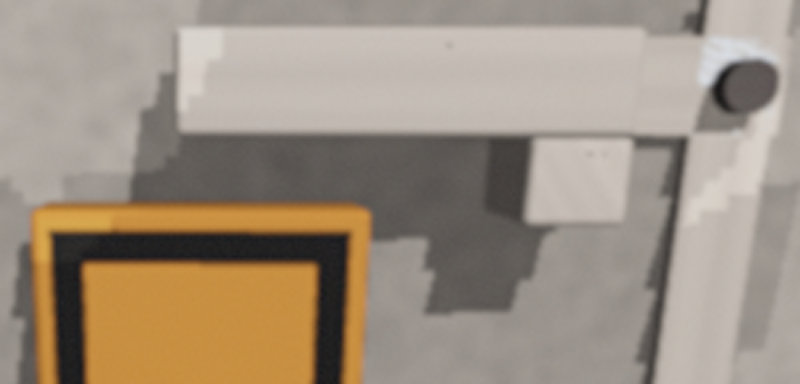

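```bash
python3 - <<'E'
from h import *
d=get("wrist")
g=lambda u,v,z: unproj(d,255+u/3.2,85+v/3.2,z)[:2]
C=g(529,135,20); p=g(371,208,12); q=g(32,210,12); e=g(180,132,20)
print(C,p,q,e, "yaw leg",np.degrees(np.arctan2((C-e)[1],(C-e)[0])),"plate",np.degrees(np.arctan2((p-q)[1],(p-q)[0])))
a=np.radians(-2.4); R=np.array([[np.cos(a),-np.sin(a)],[np.sin(a),np.cos(a)]])
print("gap in fence axes",R.T@(C-p))
E
```

```text
[583.25800327 110.62742564] [563.62202093 100.9375491 ] [514.31521718 102.81312105] [536.57061375 113.07345543] yaw leg -2.9990789124516426 plate -2.178412759848093
gap in fence axes [19.21298834 10.50364646]
```

```bash
python3 -m inch '[0.45,0,0,0.5,0,0,0, 0.45,0,0,1.1,0,0,0, 0.45,0,0,1.6,0,0,0, 0.45,-0.3,0,1.9,0,0,0, 0.45,-0.7,0,2,0,0.2,0, 0.45,-1,0,2,0,0.2,0, 0.45,-1.1,0,2.05,0,0.2,0, 0.45,-1.15,0,2.1,0,0.2,0, 0.45,-1.15,0,2.1,0,0.2,0, 0.45,-1.15,0,2.1,0,0.2,0]'; python3 - <<'E'
from h import *
st()
d=get("wrist"); crop(d,"w9c",255,85,505,205,3.2)
E
```

```text
clock: 12.55
eef_pos: [555.7, 57.5, -31.8]
tool_rot: [-1.575, -0.004, -1.617]
force: [-3.5, -5.7, -0.0]
width: 47.7
t 12.55 tcp [555.7  57.5 -31.8] psi -2.63 F [-3.5 -5.7 -0. ] w 47.7
```

View pics/w9c.png

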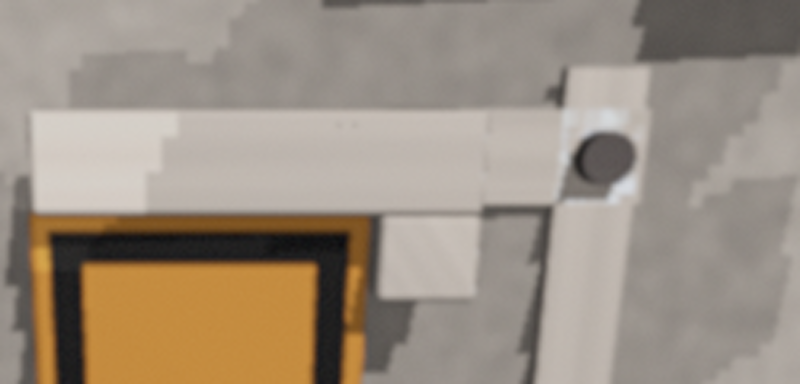

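```bash
python3 -m inch '[0.45,-0.05,0,0.1,0,0,0, 0.45,-0.1,0,0.15,0,0,0, 0.45,-0.1,0,0.15,0,0,0, 0.45,-0.1,0,0.15,0,0,0]'; python3 - <<'E'
from h import *
st()
plan(552,55,100,0.8)
plan(535,200,100,0.8)
plan(436.9,324,100,0.8)
E
```

```text
clock: 13.0
eef_pos: [555.7, 57.5, -31.9]
tool_rot: [-1.578, -0.006, -1.617]
force: [-6.5, -6.5, 2.7]
width: 47.8
t 13.0 tcp [555.7  57.5 -31.9] psi -2.64 F [-6.5 -6.5  2.7] w 47.8
cm [  0.34 -13.18  -0.45] deg [ 0.4 -3.4  0.3]
cm [-14.06 -13.25  -2.81] deg [ 0.4 -3.4  0.3]
cm [-26.   -13.25 -13.18] deg [ 0.4 -3.4  0.3]
```

```bash
python3 -m inch '[0.45,0.1,0,-0.2,0,0,0, 0.45,0.2,-1,-0.3,0,0,0, 0.45,0.3,-3,-0.4,0,-0.5,0, 0.45,0.3,-6,-0.4,0,-1,0, 0.45,0,-10,-0.5,0,-2,0, 0.45,-3,-13.2,-1,0.2,-3.4,0.2, 0.45,-7,-13.2,-2,0.4,-3.4,0.3, 0.45,-11,-13.2,-2.5,0.4,-3.4,0.3, 0.45,-15,-13.2,-4,0.4,-3.4,0.3, 0.45,-18,-13.2,-6,0.4,-3.4,0.3, 0.45,-21,-13.2,-8,0.4,-3.4,0.3, 0.45,-23,-13.2,-10,0.4,-3.4,0.3]'; python3 - <<'E'
from h import *
st()
plan(436.9,324,100,0.8)
E
```

```text
clock: 14.2
eef_pos: [469.2, 300.4, 101.8]
tool_rot: [-1.561, 0.01, -1.554]
force: [0.7, 0.7, -1.1]
width: 47.4
t 14.2 tcp [469.2 300.4 101.8] psi 0.98 F [ 0.7  0.7 -1.1] w 47.4
cm [-2.42  0.17 -3.19] deg [-0.5  0.2 -0.6]
```

```bash
python3 -m inch '[0.45,-1,0,-1,-0.2,0,-0.2, 0.45,-2,0,-2.5,-0.4,0.1,-0.5, 0.45,-2.6,0,-3.2,-0.5,0.1,-0.6, 0.45,-2.6,0,-3.2,-0.5,0.1,-0.6, 0.45,-2.6,0,-3.2,-0.5,0.1,-0.6, 0.45,-2.6,0,-3.2,-0.5,0.1,-0.6]'; python3 - <<'E'
from h import *
st()
plan(436.9,324,20,0.8)
d=get("wrist"); cv2.imwrite("pics/w10.png",d["img"][:,:,::-1])
E
```

```text
clock: 14.8
eef_pos: [439.0, 319.8, 100.5]
tool_rot: [-1.572, -0.006, -1.561]
force: [-0.7, -1.0, -0.9]
width: 47.8
t 14.8 tcp [439.  319.8 100.5] psi 0.57 F [-0.7 -1.  -0.9] w 47.8
cm [-0.47  8.05 -0.2 ] deg [ 0.  -0.2  0.3]
```

View pics/w10.png

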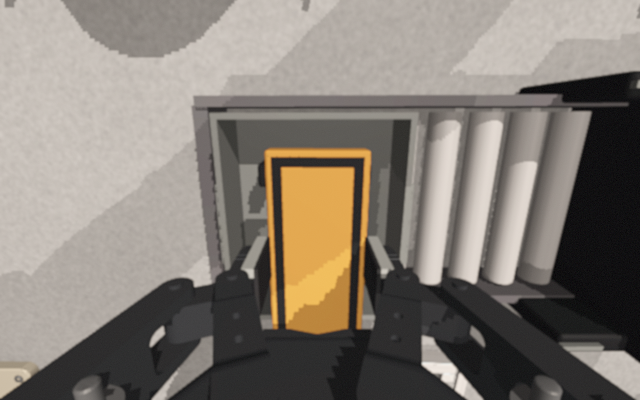

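```bash
python3 - <<'E'
from h import *
d=get("wrist"); 
draw(d,437,313.7,0.8,"w11",(180,85,440,285))
a=unproj(d,210,113,90);b=unproj(d,418,112,90);print(a,b,(a+b)/2)
st()
z=132+12
print(unproj(d,266,151,z),unproj(d,371,151,z))
E
```

```text
[371.09790155 390.65279262  90.        ] [501.84235401 392.47356151  90.        ] [436.47012778 391.56317707  90.        ]
t 14.9 tcp [438.7 320.  100.5] psi 0.58 F [ 0.3 -0.2 -0.6] w 47.7
[414.93933334 373.49355002 144.        ] [463.79196955 373.95963979 144.        ]
```

View pics/w11.png

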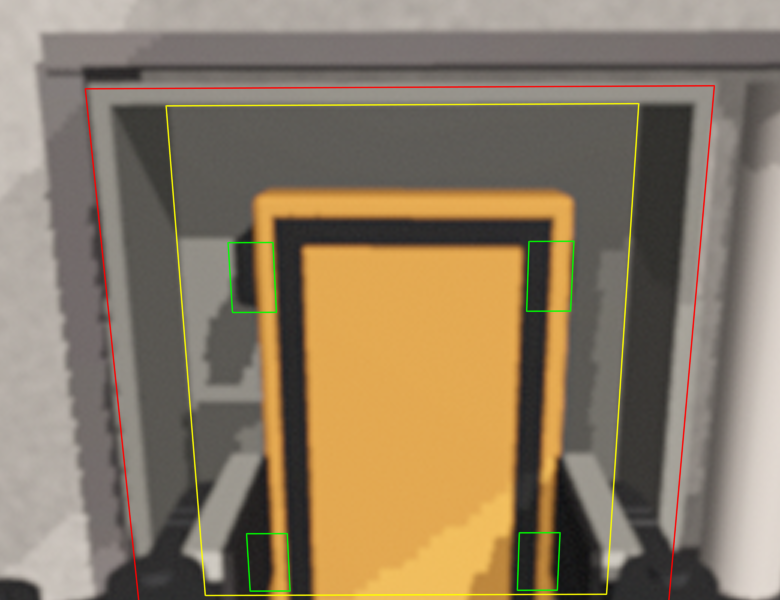

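```bash
python3 -m inch '[0.45,-0.2,0,-0.2,0,-0.2,0.2, 0.45,-0.4,0.5,-0.28,0,-0.2,0.2, 0.45,-0.4,1.5,-0.28,0,-0.2,0.2, 0.45,-0.4,2.8,-0.28,0,-0.2,0.2, 0.45,-0.4,4,-0.28,0,-0.2,0.2, 0.45,-0.4,4,-0.28,0,-0.2,0.2, 0.45,-0.4,4,-0.28,0,-0.2,0.2]'; python3 - <<'E'
from h import *
st()
d=get("wrist"); 
draw(d,437,313.7,0.8,"w12",(180,85,440,285))
d=get("side"); crop(d,"s5",110,240,270,380,5)
E
```

```text
clock: 15.6
eef_pos: [434.5, 324.4, 59.8]
tool_rot: [-1.574, -0.003, -1.555]
force: [0.8, 0.1, -0.8]
width: 47.4
t 15.6 tcp [434.5 324.4  59.8] psi 0.9 F [ 0.8  0.1 -0.8] w 47.4
```

View pics/w12.png

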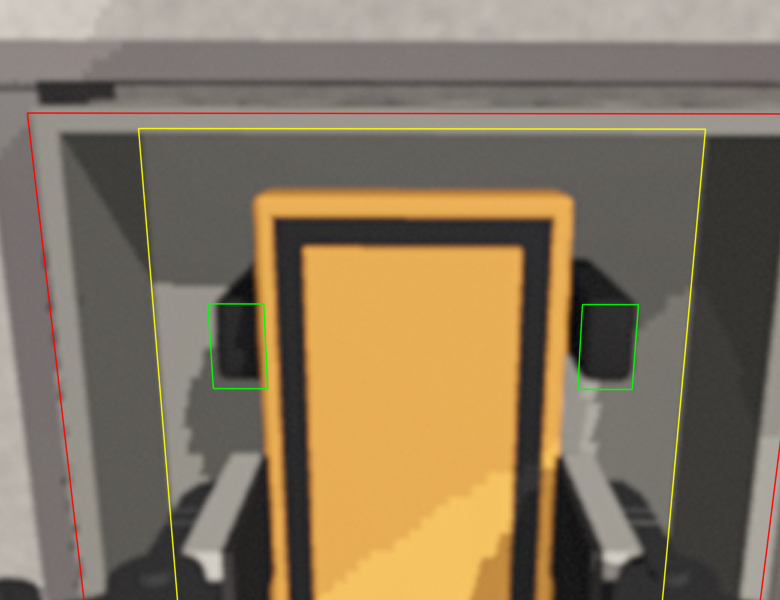

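View pics/s5.png

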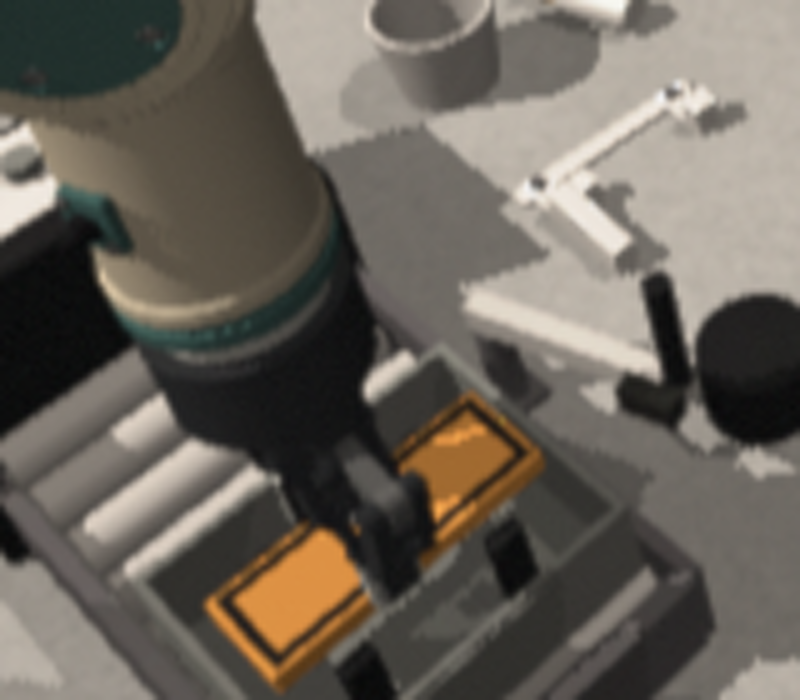

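```bash
python3 -m inch '[0.45,0,0,0.1,0,0,0, 0.45,0,0.1,0.2,0,0,0, 0.45,0,0.8,0.2,0,0,0, 0.45,0,1.8,0.2,0,0,0, 0.45,0,2.8,0.2,0,0,0, 0.45,0,3.8,0.2,0,0,0, 0.45,0,4.4,0.2,0,0,0, 0.45,0,4.4,0.2,0,0,0, 0.45,0,4.4,0.2,0,0,0]'; python3 - <<'E'
from h import *
st()
d=get("side"); crop(d,"s6",110,240,270,380,5)
E
```

```text
clock: 16.6
eef_pos: [436.7, 324.7, 16.3]
tool_rot: [-1.573, -0.002, -1.555]
force: [-0.7, -0.9, -0.6]
width: 47.3
t 16.6 tcp [436.7 324.7  16.3] psi 0.9 F [-0.7 -0.9 -0.6] w 47.3
```

View pics/s6.png

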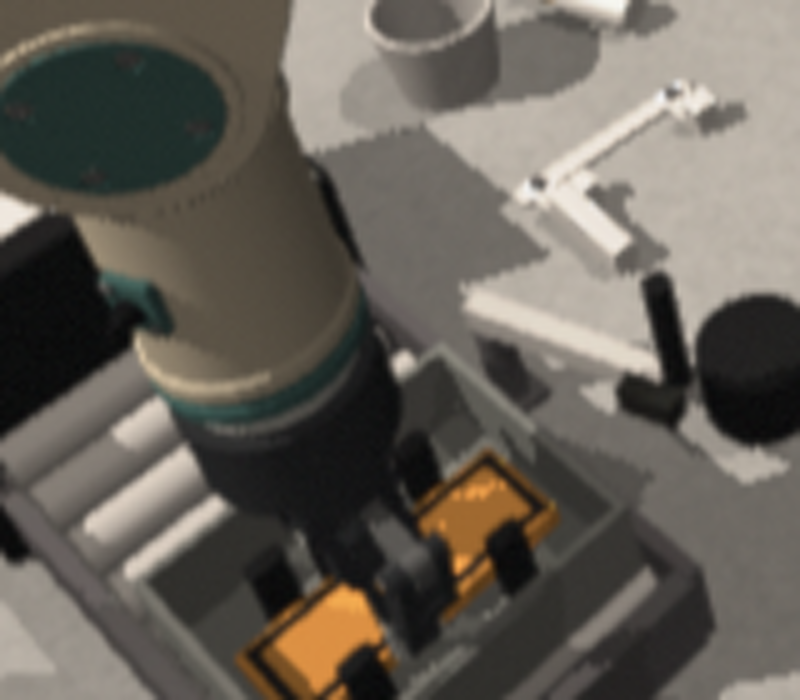

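```bash
python3 -m inch '[0.45,0,0.25,0,0,0,0, 0.45,0,0.4,0,0,0,0, 0.45,0,0.4,0,0,0,0, 0.6,0,0.4,0,0,0,0, 0.7,0,0.4,0,0,0,0, 0.7,0,0.4,0,0,0,0, 0.7,0,0.4,0,0,0,0]'; python3 - <<'E'
from h import *
st()
E
```

```text
clock: 17.35
eef_pos: [436.9, 324.7, 12.6]
tool_rot: [-1.572, -0.002, -1.555]
force: [0.2, 0.3, -0.1]
width: 59.7
t 17.35 tcp [436.9 324.7  12.6] psi 0.89 F [ 0.2  0.3 -0.1] w 59.7
```

Released. Rising and checking from the wrist.

```bash
python3 -m inch '[0.7,0,-0.5,0,0,0,0, 0.7,0,-2,0,0,0,0, 0.7,0,-5,0,0,0,0, 0.75,0,-9,0,0,0,0, 0.75,0,-13,0,0,0,0, 0.75,0,-15,0,0,0,0, 0.75,0,-15,0,0,0,0, 0.75,0,-15,0,0,0,0]'; python3 - <<'E'
from h import *
st()
d=get("wrist"); draw(d,437,313.7,0.8,"w13",(180,85,440,285))
for a in amber(d,56,800): print(a)
d=get("top"); print([a for a in amber(d) if 300<a[1]<700 and abs(a[2])<500])
plan(620,-233,100,1.3)
E
```

```text
clock: 18.15
eef_pos: [437.0, 324.6, 162.7]
tool_rot: [-1.572, -0.002, -1.556]
force: [0.3, -0.9, -0.3]
width: 63.8
t 18.15 tcp [437.  324.6 162.7] psi 0.87 F [ 0.3 -0.9 -0.3] w 63.8
(array([316.5, 193. ]), 436.9, 314.0, 129.9, 50.4, np.float32(90.7))
[(array([189. , 218.3]), 442.4, 320.7, 109.0, 50.1, np.float32(91.5)), (array([352.8, 201.7]), 524.2, -307.3, 88.5, 48.5, np.float32(81.9)), (array([336.8, 175.2]), 626.6, -243.2, 108.6, 47.2, np.float32(91.5))]
cm [55.96  6.28 17.53] deg [ 0.2 -0.4  0.2]
```

View pics/w13.png

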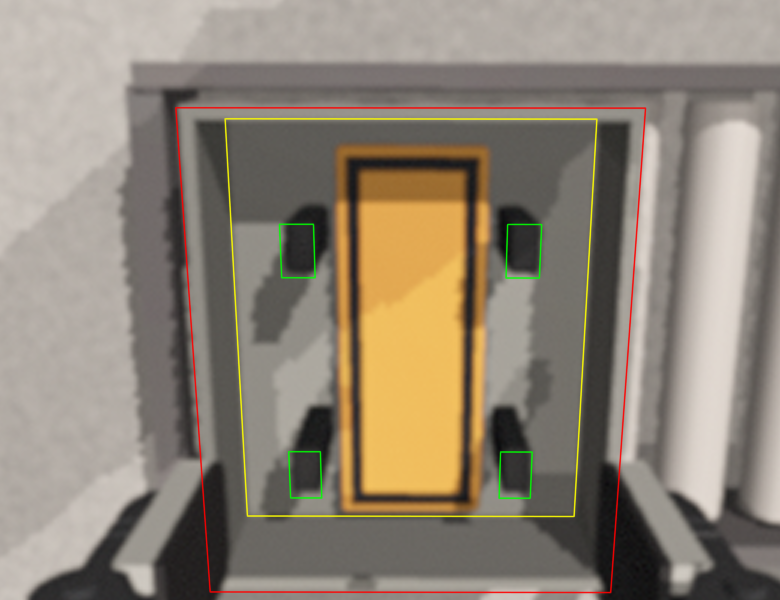

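```bash
python3 -m inch '[0.85,2,0,1,0,0,0, 0.85,5,0,2.5,0,0,0, 0.85,9.5,0,4,0,0,0, 0.85,14,0,5.5,0,0,0, 0.85,18.5,0,7,0,0,0, 0.85,23,0,8.5,0,0,0, 0.85,27.5,0,10,0,0,0, 0.85,32,0,11.5,0,0,0, 0.85,36.5,0,13,0,0,0, 0.85,41,0,14.5,0,0,0, 0.85,45.5,0,16,0,0,0, 0.85,49.5,1,17,0,-0.4,0]'; python3 -m inch '[0.85,3,0,0.3,0,0,0, 0.85,5.5,0,0.5,0,0,0, 0.85,6.5,0,0.7,0,0,0, 0.85,6.5,0,0.7,0,0,0, 0.85,6.5,0,0.7,0,0,0, 0.85,6.5,0,0.7,0,0,0]'; python3 - <<'E'
from h import *
st()
d=get("wrist"); cv2.imwrite("pics/w14.png",d["img"][:,:,::-1])
for a in amber(d,12,1000): print(a)
plan(621.6,-237.2,-20,1.3)
E
```

```text
clock: 19.45
eef_pos: [615.4, -170.2, 152.4]
tool_rot: [-1.572, -0.002, -1.549]
force: [1.9, 0.8, 0.3]
width: 72.6
clock: 20.05
eef_pos: [623.3, -229.6, 153.3]
tool_rot: [-1.573, -0.0, -1.545]
force: [-0.5, 0.1, 0.2]
width: 72.3
t 20.05 tcp [ 623.3 -229.6  153.3] psi 1.46 F [-0.5  0.1  0.2] w 72.3
(array([236.1, 235.3]), 523.6, -303.8, 91.1, 49.9, np.float32(81.9))
(array([316.9, 187.8]), 623.4, -241.0, 109.6, 49.3, np.float32(91.4))
cm [ 0.71 17.34 -0.17] deg [0.1 0.2 0.1]
```

View pics/w14.png

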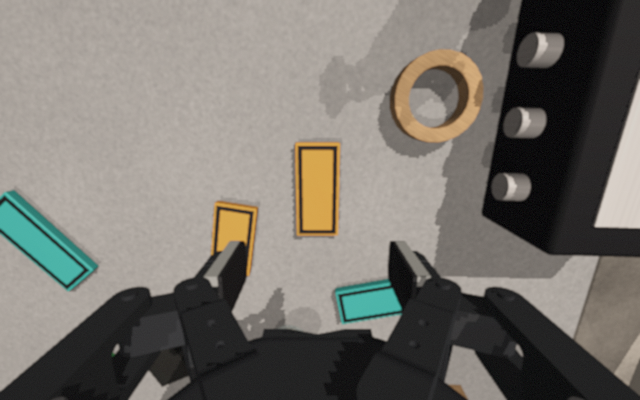

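```bash
python3 -m inch '[0.85,0.3,1.5,0,0,0.2,0, 0.85,0.65,4.5,0,0,0.2,0, 0.85,0.65,8.5,0,0,0.2,0, 0.85,0.65,12.5,0,0,0.2,0, 0.85,0.65,15.5,0,0,0.2,0, 0.85,0.65,16.5,0,0,0.2,0, 0.85,0.65,16.5,0,0,0.2,0, 0.85,0.65,16.5,0,0,0.2,0]'; python3 - <<'E'
from h import *
st(); plan(623.4,-236,-33,1.3)
d=get("side"); crop(d,"s7",270,170,370,250,7)
E
```

```text
clock: 20.9
eef_pos: [624.1, -239.1, -10.6]
tool_rot: [-1.57, -0.002, -1.552]
force: [0.7, -0.4, 0.1]
width: 72.4
t 20.9 tcp [ 624.1 -239.1  -10.6] psi 1.1 F [ 0.7 -0.4  0.1] w 72.4
cm [-0.32  2.24 -0.06] deg [-0.  -0.2  0.1]
```

View pics/s7.png

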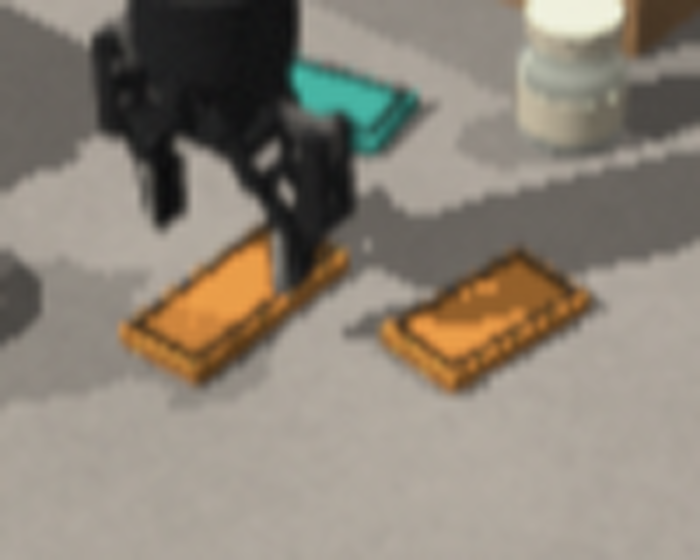

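```bash
python3 -m inch '[0.85,-0.3,0.5,0,0,-0.2,0, 0.85,-0.3,1.2,0,0,-0.2,0, 0.85,-0.3,2,0,0,-0.2,0, 0.85,-0.3,2.2,0,0,-0.2,0, 0.6,-0.3,2.2,0,0,-0.2,0, 0.5,-0.3,2.2,0,0,-0.2,0, 0.45,-0.3,2.2,0,0,-0.2,0, 0.45,-0.3,2.2,0,0,-0.2,0, 0.45,-0.3,2.2,0,0,-0.2,0]'; python3 - <<'E'
from h import *
st()
d=get("wrist"); cv2.imwrite("pics/w15.png",d["img"][:,:,::-1])
E
```

```text
clock: 21.85
eef_pos: [623.3, -236.2, -33.4]
tool_rot: [-1.572, -0.002, -1.548]
force: [-0.7, -0.1, 0.8]
width: 48.0
t 21.85 tcp [ 623.3 -236.2  -33.4] psi 1.29 F [-0.7 -0.1  0.8] w 48.0
```

View pics/w15.png

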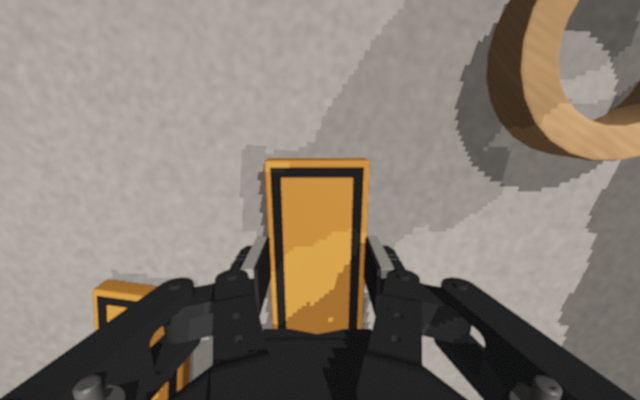

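```bash
python3 - <<'E'
from h import *
plan(615,-190,-32,1.3)
plan(532,-80,-32,0)
plan(535.5,0,-32,-2.5)
plan(535.5,52.8,-32,-2.5)
E
```

```text
cm [-4.64 -0.15 -0.72] deg [ 0.1 -0.   0.1]
cm [-15.82  -0.16  -8.78] deg [0.  1.3 0.1]
cm [-23.81  -0.18  -8.25] deg [0.  3.8 0.1]
cm [-29.09  -0.19  -8.13] deg [0.  3.8 0.1]
```

```bash
python3 -m inch '[0.45,-0.7,-0.1,0,0,0,0, 0.45,-2.5,-0.1,-0.4,0,0,0, 0.45,-4.7,-0.1,-1,0,0,0, 0.45,-7.5,-0.1,-2.8,0,0.3,0, 0.45,-10.2,-0.1,-4.8,0,0.6,0, 0.45,-13,-0.1,-6.8,0,1,0, 0.45,-15.8,-0.1,-8.6,0,1.5,0, 0.45,-18.8,-0.1,-8.7,0,2.2,0, 0.45,-22,-0.1,-8.5,0,3,0, 0.45,-25,-0.1,-8.2,0,3.8,0, 0.45,-27.5,-0.1,-8.1,0,3.8,0, 0.45,-28.6,-0.1,-8.1,0,3.8,0]'; python3 -m inch '[0.45,-0.4,0,0,0,0,0, 0.45,-0.4,0,0,0,0,0, 0.45,-0.4,0,0,0,0,0]'; python3 - <<'E'
from h import *
st()
d=get("wrist"); crop(d,"w16",255,85,505,205,3.2)
plan(555.9,61.9,-32,-2.6)
E
```

```text
clock: 23.1
eef_pos: [535.3, 52.2, -33.1]
tool_rot: [-1.572, 0.0, -1.61]
force: [-0.6, 0.0, -0.4]
width: 48.1
clock: 23.4
eef_pos: [535.5, 49.9, -33.2]
tool_rot: [-1.573, -0.003, -1.617]
force: [-0.4, 0.2, -1.4]
width: 48.0
t 23.4 tcp [535.5  49.9 -33.2] psi -2.64 F [-0.4  0.2 -1.4] w 48.0
cm [-1.3  -0.12  1.97] deg [ 0.1 -0.1  0.2]
```

View pics/w16.png

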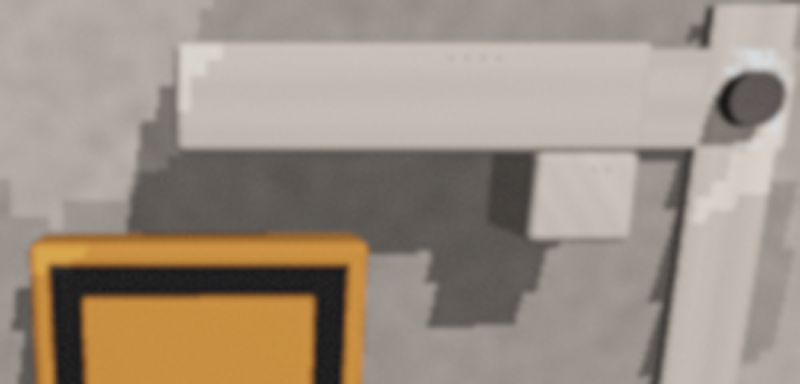

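```bash
python3 -m inch '[0.45,0,0,0.5,0,0,0, 0.45,0,0,1.1,0,0,0, 0.45,0,0,1.6,0,0,0, 0.45,-0.3,0,1.95,0,0,0, 0.45,-0.8,0,2.05,0,0,0, 0.45,-1.1,0,2.1,0,0,0, 0.45,-1.3,0,2.15,0,0,0, 0.45,-1.4,0,2.2,0,0,0, 0.45,-1.4,0,2.2,0,0,0, 0.45,-1.4,0,2.2,0,0,0, 0.45,-1.4,0,2.2,0,0,0]'; python3 - <<'E'
from h import *
st()
d=get("wrist"); crop(d,"w17",255,85,505,205,3.2)
E
```

```text
clock: 24.55
eef_pos: [555.8, 62.1, -33.4]
tool_rot: [-1.577, -0.006, -1.616]
force: [-4.3, -7.6, 3.4]
width: 47.9
t 24.55 tcp [555.8  62.1 -33.4] psi -2.59 F [-4.3 -7.6  3.4] w 47.9
```

View pics/w17.png

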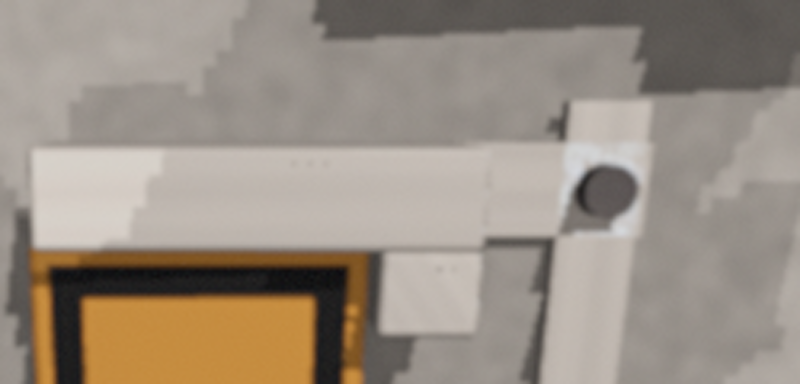

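```bash
python3 - <<'E'
from h import *
plan(535,200,100,0.8)
plan(436.8,318.7,100,0.8)
E
python3 -m inch '[0.45,0.1,0,-0.2,0,0,0, 0.45,0.2,-1,-0.3,0,0,0, 0.45,0.3,-3,-0.4,0,-0.5,0, 0.45,0.3,-6,-0.4,0,-1,0, 0.45,0,-10,-0.5,0,-2,0, 0.45,-3,-13.2,-1,0,-3.4,0, 0.45,-7,-13.2,-2,0,-3.4,0, 0.45,-11,-13.2,-2.5,0,-3.4,0, 0.45,-14.5,-13.2,-4,0,-3.4,0, 0.45,-17.5,-13.2,-6,0,-3.4,0, 0.45,-20,-13.2,-8.5,0,-3.4,0, 0.45,-22,-13.2,-11,0,-3.4,0]'
python3 -m inch '[0.45,-1,0,-1,0,0,0, 0.45,-1.7,0,-1.7,0,0,0, 0.45,-1.7,0,-1.7,0,0,0, 0.45,-1.7,0,-1.7,0,0,0, 0.45,-1.7,0,-1.7,0,0,0]'
python3 - <<'E'
from h import *
st()
plan(436.8,318.7,60,0.8)
E
```

```text
cm [-13.59 -13.41  -2.78] deg [ 0.3 -3.4  0.3]
cm [-25.01 -13.42 -13.13] deg [ 0.3 -3.4  0.3]
clock: 25.8
eef_pos: [457.1, 294.1, 99.6]
tool_rot: [-1.571, 0.002, -1.552]
force: [0.7, 0.2, -1.4]
width: 47.7
clock: 26.3
eef_pos: [442.4, 305.3, 98.5]
tool_rot: [-1.572, -0.002, -1.558]
force: [-0.4, -0.2, -0.3]
width: 47.7
t 26.3 tcp [442.4 305.3  98.5] psi 0.74 F [-0.4 -0.2 -0.3] w 47.7
cm [-1.36  3.85 -0.54] deg [ 0.  -0.1  0.1]
```

```bash
python3 -m inch '[0.45,-0.7,0,-0.3,0,0,0, 0.45,-1.35,0.5,-0.54,0,0,0, 0.45,-1.35,1.5,-0.54,0,0,0, 0.45,-1.35,2.5,-0.54,0,0,0, 0.45,-1.35,2.9,-0.54,0,0,0, 0.45,-1.35,2.9,-0.54,0,0,0, 0.45,-1.35,2.9,-0.54,0,0,0]'
python3 - <<'E'
from h import *
st()
d=get("wrist"); 
draw(d,437,313.7,0.8,"w18",(180,85,440,285))
E
```

```text
clock: 27.0
eef_pos: [435.3, 319.8, 69.3]
tool_rot: [-1.573, -0.002, -1.556]
force: [-0.4, -0.2, -1.5]
width: 47.8
t 27.0 tcp [435.3 319.8  69.3] psi 0.87 F [-0.4 -0.2 -1.5] w 47.8
```

View pics/w18.png

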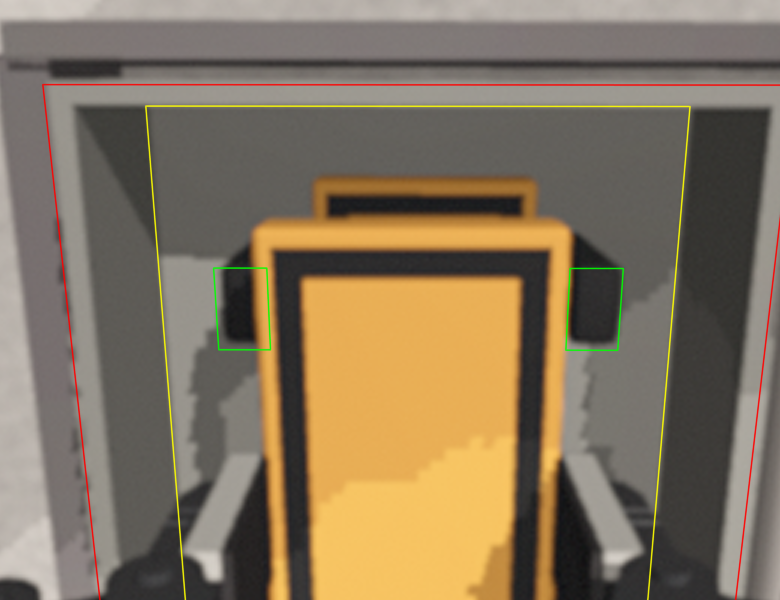

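```bash
python3 -m inch '[0.45,0.05,0,0.1,0,0,0, 0.45,0.1,0.1,0.17,0,0,0, 0.45,0.1,0.8,0.17,0,0,0, 0.45,0.1,1.8,0.17,0,0,0, 0.45,0.1,2.8,0.17,0,0,0, 0.45,0.1,3.8,0.17,0,0,0, 0.45,0.1,4.3,0.17,0,0,0, 0.45,0.1,4.3,0.17,0,0,0, 0.45,0.1,4.3,0.17,0,0,0]'; python3 - <<'E'
from h import *
st()
d=get("side"); crop(d,"s8",110,240,270,380,5)
E
```

```text
clock: 27.95
eef_pos: [436.9, 319.0, 26.4]
tool_rot: [-1.573, -0.002, -1.555]
force: [-0.1, -0.6, -0.2]
width: 47.8
t 27.95 tcp [436.9 319.   26.4] psi 0.89 F [-0.1 -0.6 -0.2] w 47.8
```

View pics/s8.png

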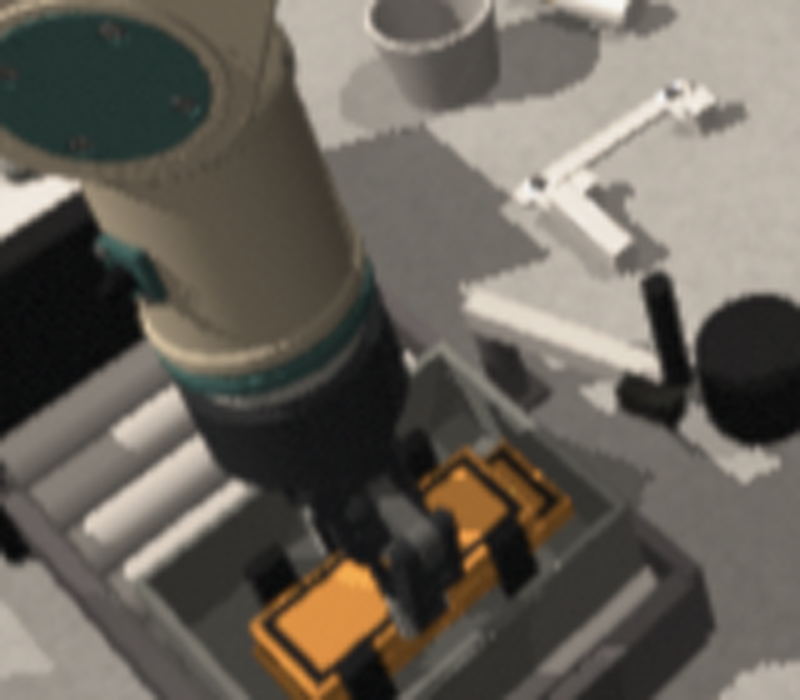

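```bash
python3 -m inch '[0.45,0,0.2,0,0,0,0, 0.45,0,0.35,0,0,0,0, 0.45,0,0.35,0,0,0,0, 0.6,0,0.35,0,0,0,0, 0.7,0,0.35,0,0,0,0, 0.7,0,0.35,0,0,0,0, 0.7,0,0.35,0,0,0,0]';  python3 -m inch '[0.7,0,-0.5,0,0,0,0, 0.7,0,-2,0,0,0,0, 0.7,0,-5,0,0,0,0, 0.75,0,-9,0,0,0,0, 0.75,0,-12.5,0,0,0,0, 0.75,0,-14,0,0,0,0, 0.75,0,-14,0,0,0,0, 0.75,0,-14,0,0,0,0]'; python3 - <<'E'
from h import *
st()
d=get("wrist"); draw(d,437,313.7,0.8,"w19",(180,85,440,285))
for a in amber(d,68,800): print(a)
d=get("top"); print([a for a in amber(d) if 300<a[1]<700 and abs(a[2])<500])
plan(523.5,-304,150,-8)
E
```

```text
clock: 28.7
eef_pos: [437.0, 319.0, 23.1]
tool_rot: [-1.572, -0.002, -1.555]
force: [0.6, -0.5, 0.6]
width: 59.7
clock: 29.5
eef_pos: [437.0, 318.9, 163.0]
tool_rot: [-1.572, -0.002, -1.555]
force: [-0.9, -0.2, -0.6]
width: 63.9
t 29.5 tcp [437.  318.9 163. ] psi 0.88 F [-0.9 -0.2 -0.6] w 63.9
(array([317.3, 194.4]), 437.6, 310.1, 124.0, 51.7, np.float32(91.1))
[(array([188.1, 217.7]), 447.0, 325.3, 118.8, 44.9, np.float32(87.5)), (array([352.9, 201.6]), 524.2, -307.3, 88.5, 48.5, np.float32(81.9))]
cm [62.37  1.38  7.75] deg [0.2 8.9 0.2]
```

View pics/w19.png

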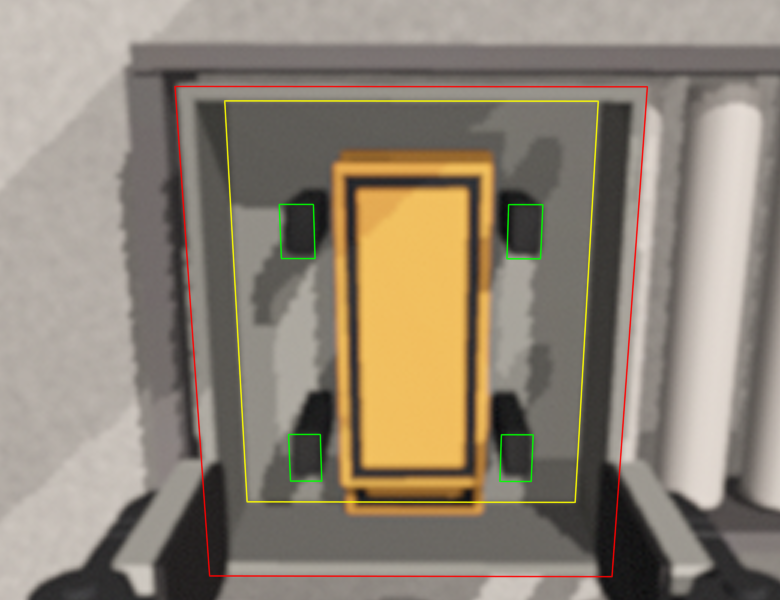

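The mid plate lies flat on the long one, between the posts. The short plate is unmoved at top pixel (353,202), so I go to it.

```bash
python3 -m inch '[0.85,2,0,0.5,0,0,0, 0.85,6,0,1,0,1,0, 0.85,11,0,2,0,2,0, 0.85,16,0,3,0,3,0, 0.85,21,0,4,0,4,0, 0.85,26,0,5,0,5,0, 0.85,31,0,6,0,6,0, 0.85,36,0,6.5,0,7,0, 0.85,41,0,7,0,8,0, 0.85,46,0,7.5,0,8.9,0, 0.85,51,0.5,7.7,0,8.9,0, 0.85,55.5,1,7.7,0,8.9,0]'; python3 -m inch '[0.85,3,0,0,0,0,0, 0.85,4.5,0,-0.2,0,0,0, 0.85,5.2,0,-0.3,0,0,0, 0.85,5.2,0,-0.3,0,0,0, 0.85,5.2,0,-0.3,0,0,0, 0.85,5.2,0,-0.3,0,0,0]'; python3 - <<'E'
from h import *
st()
d=get("wrist"); cv2.imwrite("pics/w20.png",d["img"][:,:,::-1])
for a in amber(d,12,1000): print(a)
plan(523.5,-304,-33,-8.1)
E
```

```text
clock: 30.8
eef_pos: [522.2, -235.1, 152.7]
tool_rot: [-1.574, -0.001, -1.71]
force: [1.4, -0.1, 0.1]
width: 72.6
clock: 31.4
eef_pos: [513.3, -282.1, 154.4]
tool_rot: [-1.572, -0.001, -1.707]
force: [-0.3, 1.1, 0.4]
width: 72.6
t 31.4 tcp [ 513.3 -282.1  154.4] psi -7.83 F [-0.3  1.1  0.4] w 72.6
(array([472. , 377.3]), 685.0, -594.4, 122.4, 53.7, np.float32(116.9))
(array([604.1, 355.7]), 873.8, -580.1, 176.8, 21.7, np.float32(132.9))
(array([327.2, 196.9]), 522.1, -305.3, 90.4, 49.3, np.float32(81.9))
cm [ 1.96 18.74  1.33] deg [0.1 0.3 0.1]
```

View pics/w20.png

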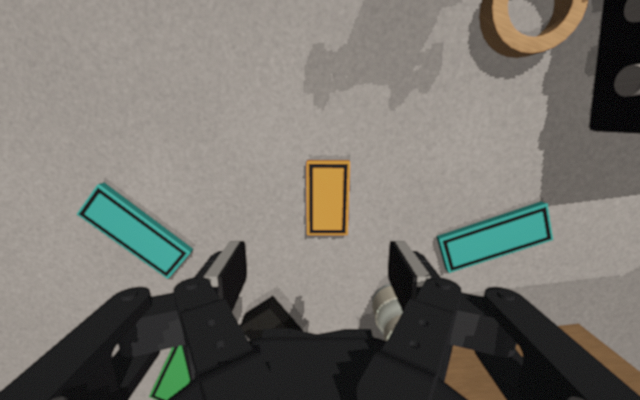

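```bash
python3 -m inch '[0.85,0.8,1.5,0.5,0,0.3,0, 0.85,2.1,4.5,1.2,0,0.3,0, 0.85,2.1,8.5,1.2,0,0.3,0, 0.85,2.1,12.5,1.2,0,0.3,0, 0.85,2.1,15.5,1.2,0,0.3,0, 0.85,2.1,16.5,1.2,0,0.3,0, 0.85,2.1,16.5,1.2,0,0.3,0, 0.85,2.1,16.5,1.2,0,0.3,0]'; python3 - <<'E'
from h import *
st(); plan(522.5,-304.5,-33,-8.1)
E
```

```text
clock: 32.25
eef_pos: [522.2, -307.7, -9.9]
tool_rot: [-1.57, -0.003, -1.716]
force: [0.9, 0.6, 0.4]
width: 72.6
t 32.25 tcp [ 522.2 -307.7   -9.9] psi -8.31 F [0.9 0.6 0.4] w 72.6
cm [-0.33  2.31 -0.02] deg [-0.  -0.2  0.2]
```

```bash
python3 -m inch '[0.85,-0.3,0.5,0,0,-0.2,0, 0.85,-0.3,1.2,0,0,-0.2,0, 0.85,-0.3,2,0,0,-0.2,0, 0.85,-0.3,2.25,0,0,-0.2,0, 0.6,-0.3,2.25,0,0,-0.2,0, 0.5,-0.3,2.25,0,0,-0.2,0, 0.45,-0.3,2.25,0,0,-0.2,0, 0.45,-0.3,2.25,0,0,-0.2,0, 0.45,-0.3,2.25,0,0,-0.2,0]'; python3 - <<'E'
from h import *
st()
d=get("wrist"); cv2.imwrite("pics/w21.png",d["img"][:,:,::-1])
c=d; p=unproj(d,317,168,12); print(p)
plan(520,-200,-32,-6)
plan(530,-60,-32,-2.5)
plan(535.7,57,-32,-2.6)
E
```

```text
clock: 33.15
eef_pos: [522.0, -304.6, -32.8]
tool_rot: [-1.571, -0.002, -1.712]
force: [-0.2, -1.2, 3.7]
width: 48.0
t 33.15 tcp [ 522.  -304.6  -32.8] psi -8.12 F [-0.2 -1.2  3.7] w 48.0
[ 528.80799625 -259.10691099   12.        ]
cm [-10.32  -0.11  -1.67] deg [ 0.  -2.1  0.1]
cm [-24.32  -0.14  -2.66] deg [ 0.  -5.6  0.1]
cm [-35.99  -0.17  -3.75] deg [ 0.  -5.5  0.1]
```

View pics/w21.png

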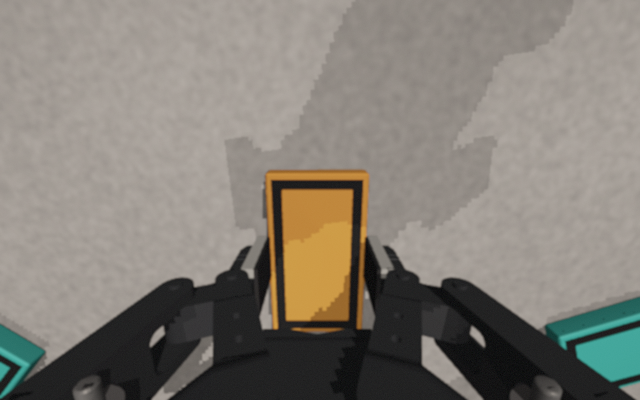

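```bash
python3 -m inch '[0.45,-0.7,-0.1,0,0,0,0, 0.45,-3,-0.1,-0.5,0,-0.5,0, 0.45,-6.5,-0.1,-1,0,-1,0, 0.45,-10.3,-0.1,-1.6,0,-2,0, 0.45,-14,-0.1,-1.9,0,-3,0, 0.45,-18,-0.1,-2.2,0,-4,0, 0.45,-22,-0.1,-2.5,0,-5,0, 0.45,-25.5,-0.1,-2.8,0,-5.5,0, 0.45,-29,-0.1,-3.1,0,-5.5,0, 0.45,-32,-0.1,-3.4,0,-5.5,0, 0.45,-34.5,-0.1,-3.6,0,-5.5,0, 0.45,-35.5,-0.1,-3.7,0,-5.5,0]'; python3 -m inch '[0.45,-0.2,0,0,0,0,0, 0.45,-0.2,0,0,0,0,0, 0.45,-0.2,0,0,0,0,0]'; python3 - <<'E'
from h import *
st()
d=get("wrist"); crop(d,"w22",255,85,505,205,3.2)
plan(556.1,67.4,-32,-2.6)
E
```

```text
clock: 34.4
eef_pos: [534.8, 55.8, -32.9]
tool_rot: [-1.572, -0.001, -1.612]
force: [0.2, -2.1, 3.4]
width: 47.8
clock: 34.7
eef_pos: [535.2, 53.4, -32.9]
tool_rot: [-1.572, -0.002, -1.618]
force: [-0.7, 2.3, 3.4]
width: 47.4
t 34.7 tcp [535.2  53.4 -32.9] psi -2.7 F [-0.7  2.3  3.4] w 47.4
cm [-1.51 -0.1   2.02] deg [ 0.1 -0.1  0.1]
```

View pics/w22.png

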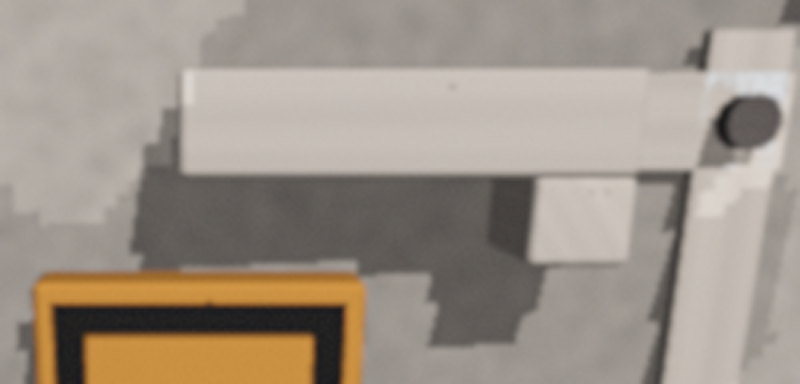

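```bash
python3 -m inch '[0.45,0,0,0.5,0,0,0, 0.45,0,0,1.1,0,0,0, 0.45,0,0,1.6,0,0,0, 0.45,-0.3,0,1.95,0,0,0, 0.45,-0.8,0,2.05,0,0,0, 0.45,-1.2,0,2.15,0,0,0, 0.45,-1.45,0,2.2,0,0,0, 0.45,-1.6,0,2.25,0,0,0, 0.45,-1.6,0,2.25,0,0,0, 0.45,-1.6,0,2.25,0,0,0, 0.45,-1.6,0,2.25,0,0,0]'; python3 - <<'E'
from h import *
st()
d=get("wrist"); crop(d,"w23",255,85,505,205,3.2)
E
```

```text
clock: 35.85
eef_pos: [555.8, 62.7, -32.9]
tool_rot: [-1.577, -0.009, -1.621]
force: [-4.1, -7.5, 9.3]
width: 48.0
t 35.85 tcp [555.8  62.7 -32.9] psi -2.89 F [-4.1 -7.5  9.3] w 48.0
```

View pics/w23.png

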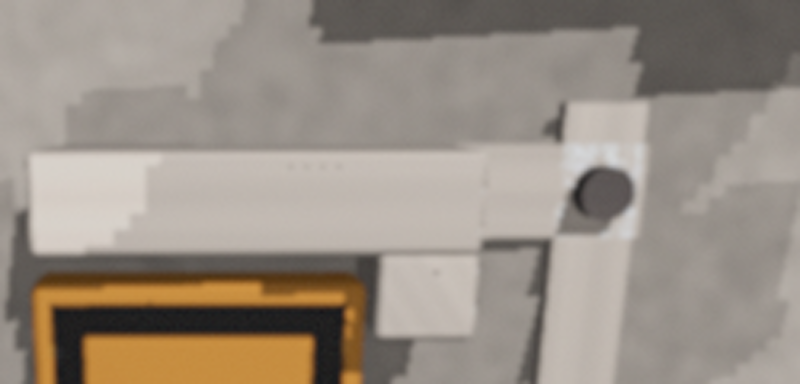

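```bash
python3 -m inch '[0.45,0,-0.1,0,0,0,0, 0.45,0,-0.15,0,0,0,0, 0.45,0,-0.15,0,0,0,0, 0.45,0,-0.15,0,0,0,0]'; python3 - <<'E'
from h import *
st()
d=get("wrist"); cv2.imwrite("pics/w24.png",d["img"][:,:,::-1])
E
```

```text
clock: 36.3
eef_pos: [556.2, 68.1, -32.3]
tool_rot: [-1.576, -0.003, -1.617]
force: [-4.3, -3.0, -0.6]
width: 47.7
t 36.3 tcp [556.2  68.1 -32.3] psi -2.68 F [-4.3 -3.  -0.6] w 47.7
```

View pics/w24.png

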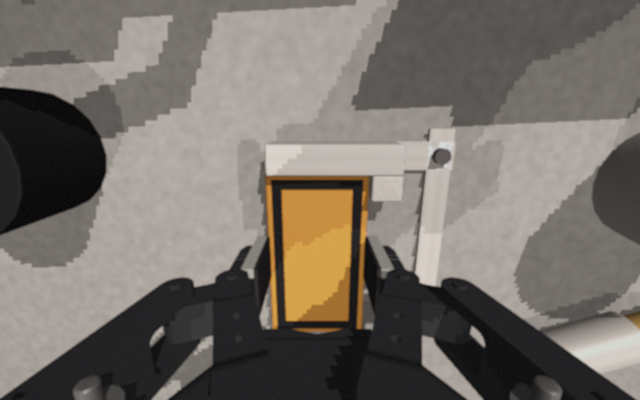

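```bash
python3 -m inch '[0.45,-0.1,0,0.05,0,0,0, 0.45,-0.1,0,0.05,0,0,0, 0.45,-0.1,0,0.05,0,0,0]'; python3 - <<'E'
from h import *
st()
plan(436.9,314.2,100,0.8)
E
```

```text
clock: 36.65
eef_pos: [556.2, 68.2, -32.3]
tool_rot: [-1.577, -0.005, -1.618]
force: [-7.0, -3.5, -0.1]
width: 47.5
t 36.65 tcp [556.2  68.2 -32.3] psi -2.69 F [-7.  -3.5 -0.1] w 47.5
cm [-23.95 -13.26 -13.16] deg [ 0.4 -3.5  0.3]
```

```bash
python3 -m inch '[0.45,0.1,0,-0.2,0,0,0, 0.45,0.2,-1,-0.3,0,0,0, 0.45,0.3,-3,-0.4,0,-0.5,0, 0.45,0.3,-6,-0.4,0,-1,0, 0.45,0,-10,-0.5,0,-2,0, 0.45,-3,-13.2,-1,0,-3.5,0, 0.45,-7,-13.2,-2,0,-3.5,0, 0.45,-11,-13.2,-2.5,0,-3.5,0, 0.45,-14.5,-13.2,-4,0,-3.5,0, 0.45,-17.5,-13.2,-6,0,-3.5,0, 0.45,-20,-13.2,-8.5,0,-3.5,0, 0.45,-22,-13.2,-11,0,-3.5,0]'
python3 -m inch '[0.45,-1,0,-1,0,0,0, 0.45,-1.9,0,-1.9,0,0,0, 0.45,-1.9,0,-1.9,0,0,0, 0.45,-1.9,0,-1.9,0,0,0, 0.45,-1.9,0,-1.9,0,0,0]'
python3 - <<'E'
from h import *
st()
plan(436.5,314.2,75,0.8)
E
```

```text
clock: 37.85
eef_pos: [459.3, 299.5, 101.5]
tool_rot: [-1.569, 0.002, -1.553]
force: [0.2, -0.5, -0.3]
width: 47.7
clock: 38.35
eef_pos: [441.5, 312.7, 100.2]
tool_rot: [-1.571, -0.002, -1.558]
force: [-0.2, 0.4, -1.6]
width: 47.8
t 38.35 tcp [441.5 312.7 100.2] psi 0.74 F [-0.2  0.4 -1.6] w 47.8
cm [-0.17  2.52 -0.49] deg [ 0.  -0.1  0.1]
```

```bash
python3 -m inch '[0.45,-0.15,0,-0.3,0,-0.1,0, 0.45,-0.15,0.5,-0.49,0,-0.1,0, 0.45,-0.15,1.5,-0.49,0,-0.1,0, 0.45,-0.15,2.3,-0.49,0,-0.1,0, 0.45,-0.15,2.5,-0.49,0,-0.1,0, 0.45,-0.15,2.5,-0.49,0,-0.1,0, 0.45,-0.15,2.5,-0.49,0,-0.1,0]'
python3 - <<'E'
from h import *
st()
d=get("wrist"); 
draw(d,437,313.7,0.8,"w25",(180,85,440,285))
E
```

```text
clock: 39.05
eef_pos: [435.1, 315.4, 75.1]
tool_rot: [-1.572, -0.002, -1.554]
force: [-0.0, -0.5, -0.3]
width: 48.0
t 39.05 tcp [435.1 315.4  75.1] psi 0.99 F [-0.  -0.5 -0.3] w 48.0
```

View pics/w25.png

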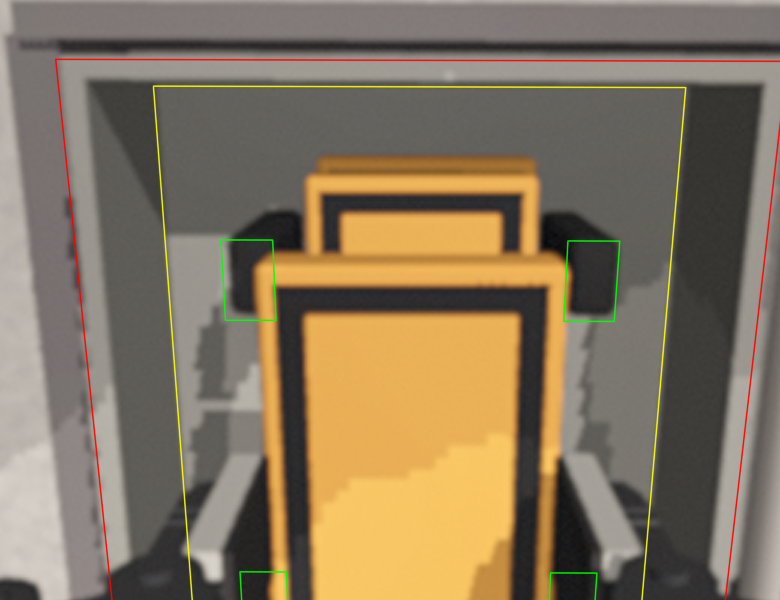

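```bash
python3 -m inch '[0.45,0.05,0,0.1,0,0,0, 0.45,0.1,0.1,0.17,0,0.1,0, 0.45,0.1,0.8,0.17,0,0.1,0, 0.45,0.1,1.8,0.17,0,0.1,0, 0.45,0.1,2.8,0.17,0,0.1,0, 0.45,0.1,3.6,0.17,0,0.1,0, 0.45,0.1,3.6,0.17,0,0.1,0, 0.45,0.1,3.6,0.17,0,0.1,0]'; python3 - <<'E'
from h import *
st()
d=get("side"); crop(d,"s9",110,240,270,380,5)
E
```

```text
clock: 39.9
eef_pos: [436.5, 314.2, 38.7]
tool_rot: [-1.573, -0.002, -1.555]
force: [0.6, 0.1, -0.7]
width: 47.8
t 39.9 tcp [436.5 314.2  38.7] psi 0.89 F [ 0.6  0.1 -0.7] w 47.8
```

View pics/s9.png

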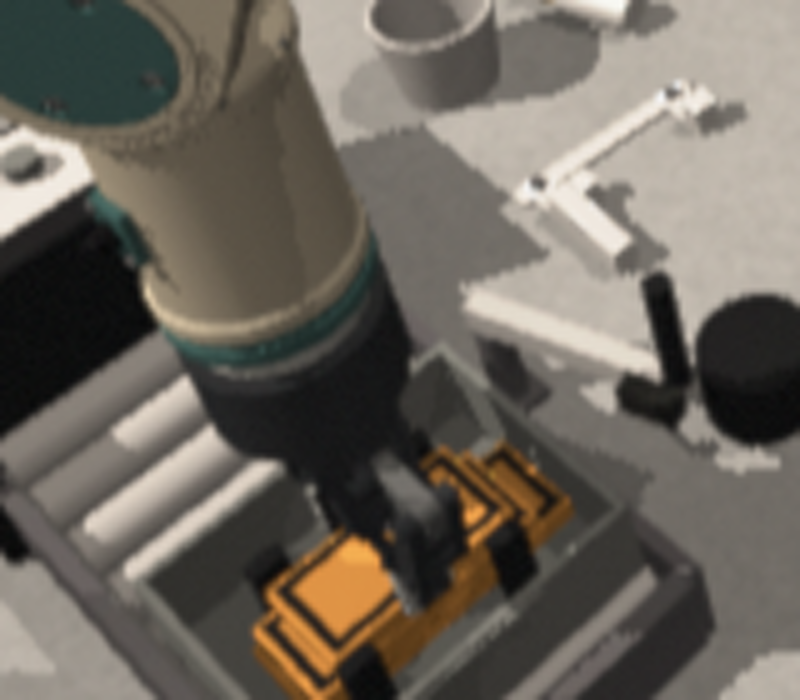

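```bash
python3 -m inch '[0.45,0,0.2,0,0,0,0, 0.45,0,0.3,0,0,0,0, 0.45,0,0.3,0,0,0,0, 0.6,0,0.3,0,0,0,0, 0.7,0,0.3,0,0,0,0, 0.7,0,0.3,0,0,0,0, 0.7,0,0.3,0,0,0,0]';  python3 -m inch '[0.7,0,-0.5,0,0,0,0, 0.7,0,-2,0,0,0,0, 0.7,0,-5,0,0,0,0, 0.7,0,-9,0,0,0,0, 0.5,0,-12.5,0,0,0,0, 0.3,0,-13,0,0,0,0, 0.1,0,-13,0,0,0,0, 0,0,-13,0,0,0,0]'; python3 - <<'E'
from h import *
st()
d=get("wrist"); draw(d,437,313.7,0.8,"w26",(180,85,440,285))
for a in amber(d,80,800): print(a)
d=get("top"); print([a for a in amber(d) if 300<a[1]<700 and abs(a[2])<500])
E
```

```text
clock: 40.65
eef_pos: [436.7, 314.4, 36.2]
tool_rot: [-1.572, -0.002, -1.555]
force: [-0.1, 0.2, -0.1]
width: 59.6
clock: 41.45
eef_pos: [436.1, 314.0, 165.4]
tool_rot: [-1.574, -0.003, -1.555]
force: [0.4, -0.3, -1.3]
width: 1.3
t 41.45 tcp [436.1 314.  165.4] psi 0.88 F [ 0.4 -0.3 -1.3] w 1.3
(array([316.3, 193.4]), 436.8, 316.7, 110.7, 51.5, np.float32(90.7))
[(array([186.3, 218.5]), 442.4, 334.2, 97.1, 44.2, np.float32(94.9))]
```

View pics/w26.png

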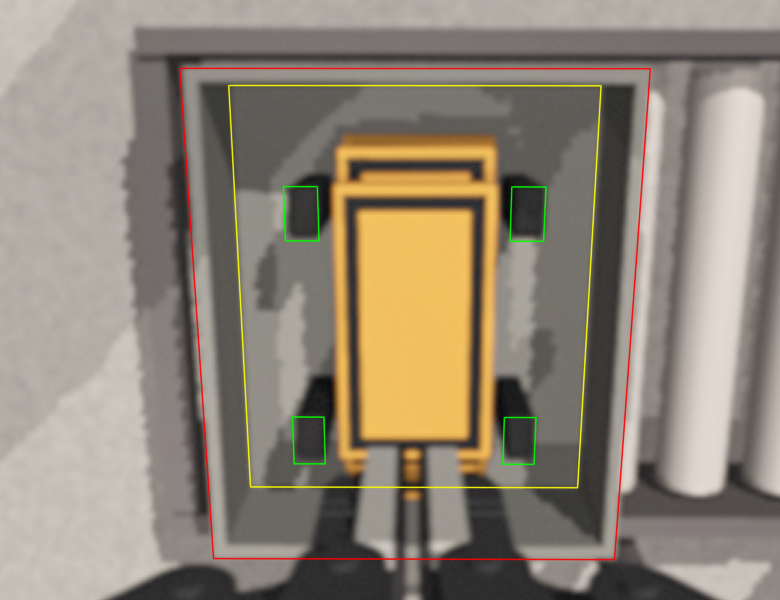

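All three are stacked: the wrist view shows the short plate centred at crop (415,310) on mid and long, within the posts. Moving behind the tote with the fingers shut.

```bash
python3 -m inch '[0,0,0,-1,0,0,0, 0,0,0,-3,0,0,0, 0,0,0,-6,0,0,0, 0,0,0,-9,0,0,0, 0,0,0,-10,0,0,0, 0,0,1,-10,0,0,0, 0,0,4,-10,0,0,0, 0,0,7.5,-10,0,0,0, 0,0,10,-10,0,0,0, 0,0,10.5,-10,0,0,0, 0,0,10.5,-10,0,0,0, 0,0,10.5,-10,0,0,0]'; python3 - <<'E'
from h import *
st()
d=get("side"); crop(d,"s10",110,250,270,400,4)
d=get("top"); crop(d,"t10",150,110,250,260,4)
E
```

```text
clock: 42.75
eef_pos: [337.8, 313.3, 61.8]
tool_rot: [-1.571, -0.001, -1.556]
force: [-0.4, 0.3, 0.4]
width: 0.2
t 42.75 tcp [337.8 313.3  61.8] psi 0.85 F [-0.4  0.3  0.4] w 0.2
```

View pics/s10.png

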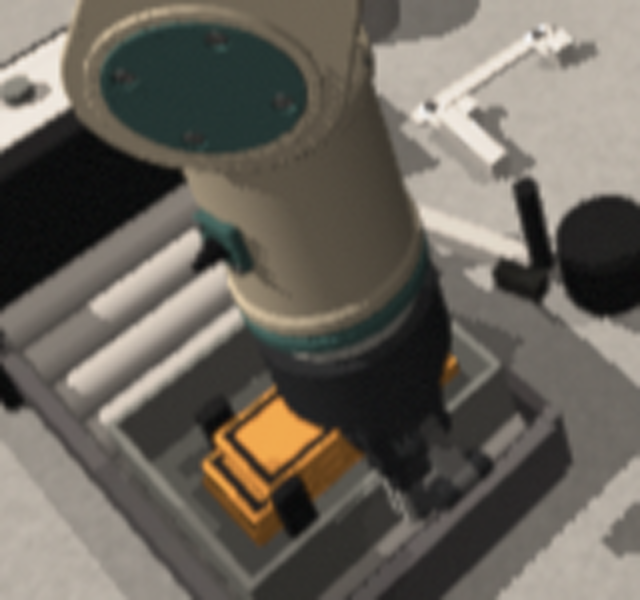

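View pics/t10.png

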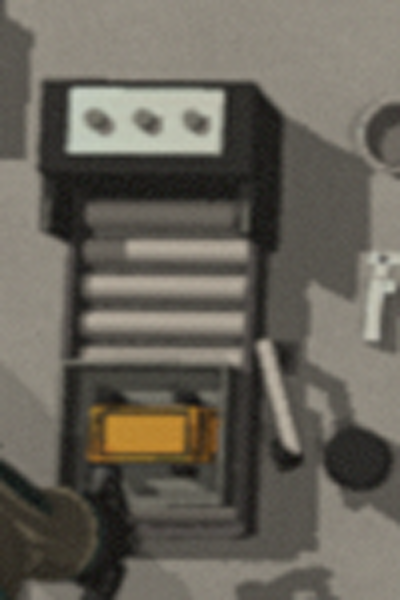

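```bash
python3 - <<'E'
from h import *
d=get("side")
for z in (60,75,90,105):
    print(z,(np.array(proj(d,[338,313,z]))-[110,250])*4)
crop(d,"s11",190,330,270,400,9)
E
```

```text
60 [436.10754997 540.93321912]
75 [430.63948878 526.21964594]
90 [425.0361938  511.14218289]
105 [419.29258541 495.68716158]
```

View pics/s11.png

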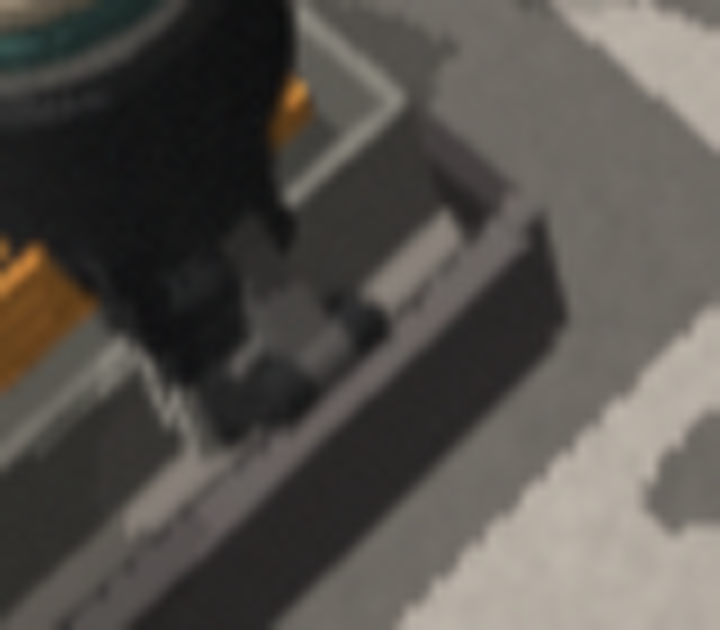

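```bash
python3 - <<'E'
from h import *
print(ctrl.read_state()['qpos'].round(2))
E
```

```text
[-0.8   0.59 -0.02  2.15  0.03  0.4  -0.82]
```

```bash
python3 -m inch '[0,0,-1,-0.5,0,0,0, 0,0,-2.5,-1,0,-8.5,0, 0,0,-3,-1,0,-17,0, 0,0,-3,-1,0,-25,0, 0,0,-3,-1,0,-33,0, 0,0,-3,-1,0,-41,0, 0,0,-3,-1,0,-49,0, 0,0,-3,-1,0,-57,0, 0,0,-3,-1,0,-65,0, 0,0,-3,-1,0,-73,0, 0,0,-3,-1,0,-81,0, 0,0,-3,-1,0,-89,0]'; python3 -m inch '[0,0,0,0,0,0,0, 0,0,0,0,0,0,0]'; python3 - <<'E'
from h import *
st(); plan(340,313.7,38,90.8)
d=get("wrist"); cv2.imwrite("pics/w27.png",d["img"][:,:,::-1])
E
```

```text
clock: 44.1
eef_pos: [327.1, 312.8, 92.5]
tool_rot: [-1.573, -0.001, 0.004]
force: [-0.0, -0.3, 0.3]
width: -0.2
clock: 44.3
eef_pos: [327.0, 312.7, 92.1]
tool_rot: [-1.572, 0.0, -0.005]
force: [-0.3, -0.7, 0.3]
width: -0.3
t 44.3 tcp [327.  312.7  92.1] psi 89.69 F [-0.3 -0.7  0.3] w -0.3
cm [1.3  5.41 0.11] deg [ 0.1 -1.1 -0. ]
```

View pics/w27.png

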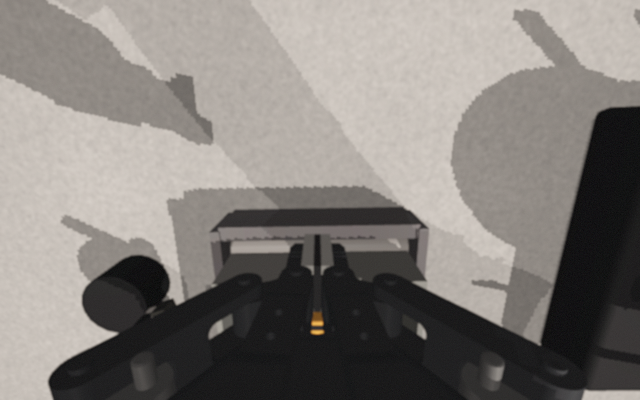

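```bash
python3 -m inch '[0,0.5,1,0.1,0,-0.5,0, 0,1.3,2.5,0.1,0,-1,0, 0,1.3,4.5,0.1,0,-1,0, 0,1.3,5.4,0.1,0,-1,0, 0,1.3,5.4,0.1,0,-1,0, 0,1.3,5.4,0.1,0,-1,0]'; python3 - <<'E'
from h import *
st(); plan(340,313.7,38,90.8)
d=get("side"); crop(d,"s12",110,250,270,400,4)
E
```

```text
clock: 44.95
eef_pos: [339.5, 313.8, 37.3]
tool_rot: [-1.573, 0.002, 0.016]
force: [-0.9, -0.1, 0.4]
width: -0.2
t 44.95 tcp [339.5 313.8  37.3] psi 90.91 F [-0.9 -0.1  0.4] w -0.2
cm [ 0.05 -0.07 -0.01] deg [ 0.1  0.1 -0.1]
```

View pics/s12.png

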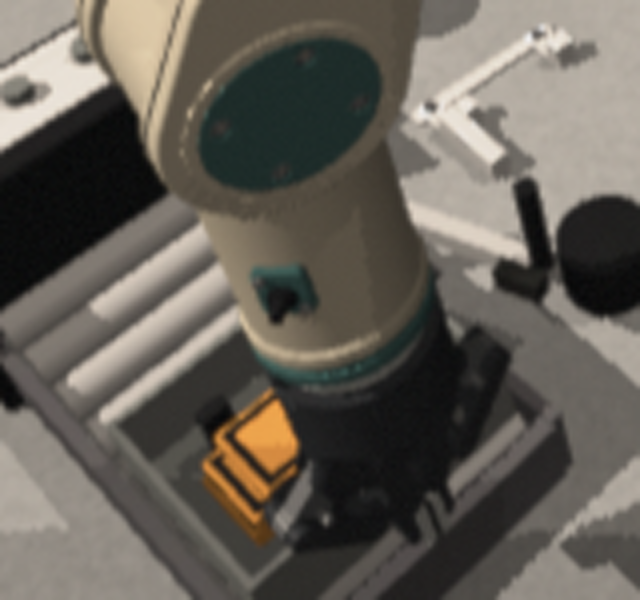

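```bash
python3 -m inch '[0,0.8,0,0,0,0,0, 0,1.5,0,0,0,0,0, 0,2,0,0,0,0,0, 0,2.4,0,0,0,0,0, 0,2.9,0,0,0,0,0, 0,3.5,0,0,0,0,0, 0,4.2,0,0,0,0,0, 0,4.9,0,0,0,0,0, 0,5.6,0,0,0,0,0, 0,6.3,0,0,0,0,0, 0,7,0,0,0,0,0, 0,7.7,0,0,0,0,0]'; python3 - <<'E'
from h import *
st()
d=get("side"); crop(d,"s13",80,220,270,370,4)
E
```

```text
clock: 46.2
eef_pos: [417.3, 314.7, 37.2]
tool_rot: [-1.573, 0.002, 0.015]
force: [-1.2, -0.2, 1.1]
width: 0.3
t 46.2 tcp [417.3 314.7  37.2] psi 90.88 F [-1.2 -0.2  1.1] w 0.3
```

View pics/s13.png

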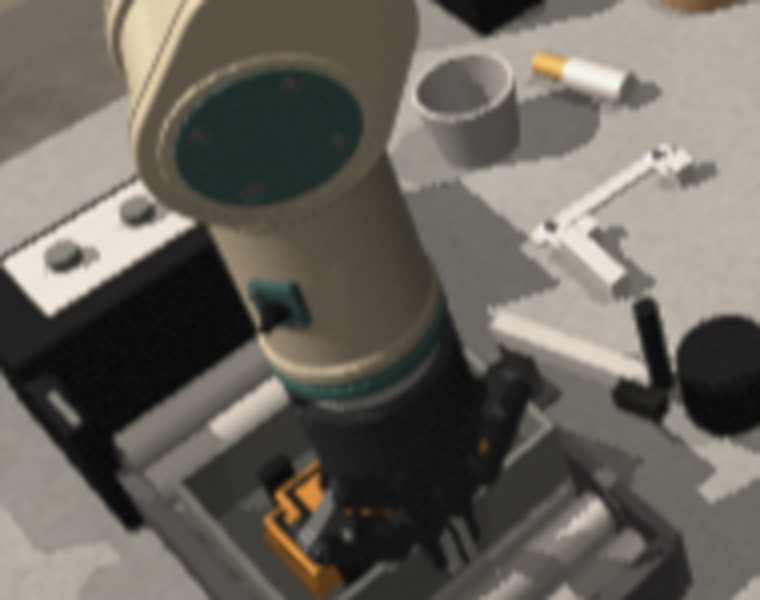

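```bash
python3 -m inch '[0,0.8,0,0,0,0,0, 0,1.6,0,0,0,0,0, 0,2.5,0,0,0,0,0, 0,3.4,0,0,0,0,0, 0,4.3,0,0,0,0,0, 0,5.2,0,0,0,0,0, 0,6.1,0,0,0,0,0, 0,6.9,0,0,0,0,0, 0,7.6,0,0,0,0,0, 0,8.2,0,0,0,0,0, 0,8.7,0,0,0,0,0, 0,9,0,0,0,0,0]'; python3 - <<'E'
from h import *
st()
d=get("wrist"); cv2.imwrite("pics/w28.png",d["img"][:,:,::-1])
d=get("top"); crop(d,"t11",150,110,250,260,4)
E
```

```text
clock: 47.45
eef_pos: [507.2, 316.2, 37.0]
tool_rot: [-1.573, 0.001, 0.015]
force: [-1.0, -0.7, 0.9]
width: 0.3
t 47.45 tcp [507.2 316.2  37. ] psi 90.87 F [-1.  -0.7  0.9] w 0.3
```

View pics/t11.png

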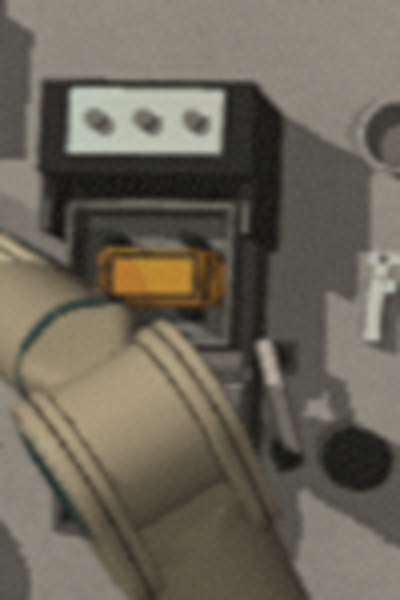

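Tote near the back stop. Slowly onward until the force rises.

```bash
python3 -m inch '[0,0.3,0,0,0,0,0, 0,0.6,0,0,0,0,0, 0,0.9,0,0,0,0,0, 0,1.2,0,0,0,0,0, 0,1.5,0,0,0,0,0, 0,1.5,0,0,0,0,0]'; python3 -m inch '[0,0.2,0,0,0,0,0, 0,0.4,0,0,0,0,0, 0,0.6,0,0,0,0,0, 0,0.8,0,0,0,0,0, 0,0.8,0,0,0,0,0]'
```

```text
clock: 48.15
eef_pos: [522.5, 316.3, 37.1]
tool_rot: [-1.573, 0.001, 0.015]
force: [-0.6, -0.5, -0.0]
width: 0.0
clock: 48.65
eef_pos: [529.3, 316.5, 37.0]
tool_rot: [-1.573, 0.002, 0.015]
force: [-1.0, -0.2, 1.0]
width: 0.1
```

```bash
python3 -m inch '[0,0.2,0,0,0,0,0, 0,0.4,0,0,0,0,0, 0,0.4,0,0,0,0,0, 0,0.4,0,0,0,0,0]'; python3 -m inch '[0,0.2,0,0,0,0,0, 0,0.4,0,0,0,0,0, 0,0.4,0,0,0,0,0, 0,0.4,0,0,0,0,0]';python3 - <<'E'
from h import *
d=get("top"); crop(d,"t12",150,110,250,200,6)
E
```

```text
clock: 49.05
eef_pos: [529.1, 316.3, 36.9]
tool_rot: [-1.575, 0.008, 0.017]
force: [-10.7, -2.6, 7.2]
width: -0.3
clock: 49.45
eef_pos: [528.9, 316.2, 36.9]
tool_rot: [-1.577, 0.015, 0.018]
force: [-18.3, -2.7, 14.8]
width: -0.3
```

View pics/t12.png

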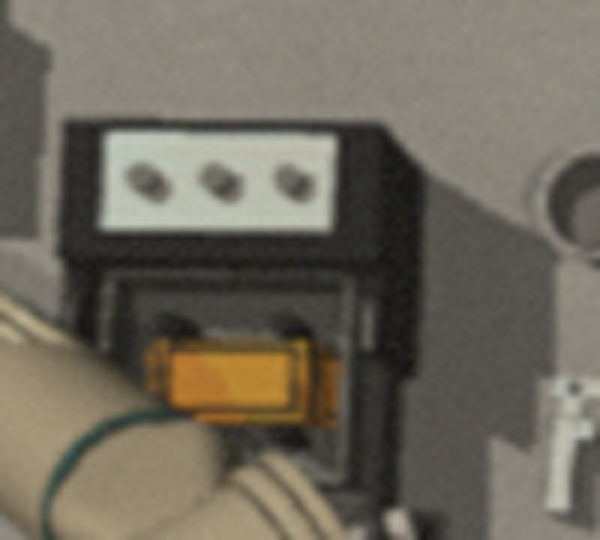

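```bash
python3 -m inch '[0,-0.8,0,0,0,0,0, 0,-2,-0.2,0,0,0,0, 0,-3.5,-2,0,0,0,0, 0,-4,-5,0,0,0,0, 0,-4.5,-8,0,0,0,0, 0,-5,-9,0,0,0,0, 0.4,-5,-9,0,0,0,0, 0.4,-5,-9,0,0,0,0]'; python3 - <<'E'
from h import *
st(); plan(418,173.6,130,108.3)
d=get("top"); crop(d,"t13",150,110,250,260,4)
d=get("side"); crop(d,"s14",80,220,270,370,4)
E
```

```text
clock: 50.3
eef_pos: [487.8, 315.4, 126.4]
tool_rot: [-1.574, 0.002, 0.015]
force: [-0.1, -0.7, 0.7]
width: 28.6
t 50.3 tcp [487.8 315.4 126.4] psi 90.87 F [-0.1 -0.7  0.7] w 28.6
cm [ -7.2   -0.31 -14.08] deg [  0.1 -17.4  -0.1]
```

View pics/s14.png

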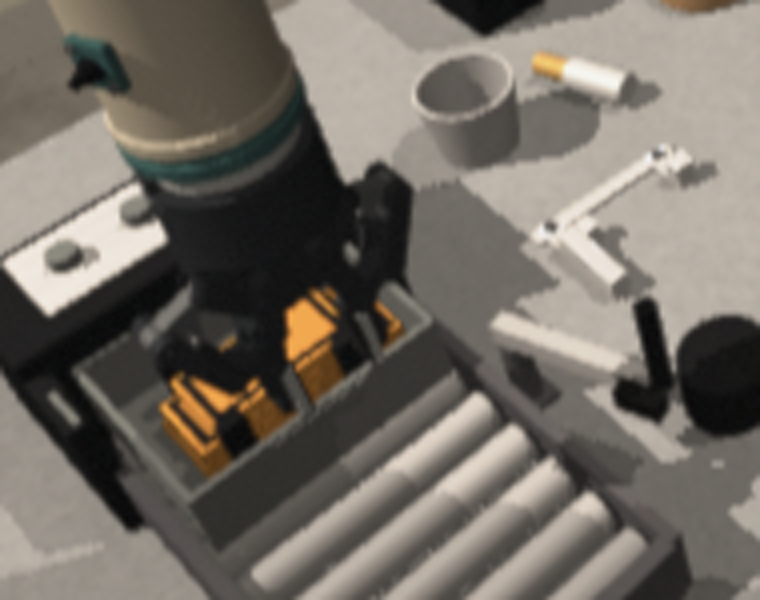

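```bash
python3 -m inch '[0.4,-0.5,-1,-1,0,-2,0, 0.4,-2,-1,-3.5,0,-8,0, 0.4,-4,-1,-7,0,-14,0, 0.4,-6,-1,-11,0,-17.4,0, 0.4,-7.2,-1,-13.5,0,-17.4,0, 0.5,-7.2,-1,-14.1,0,-17.4,0, 0.5,-7.2,-1,-14.1,0,-17.4,0, 0.5,-7.2,-1,-14.1,0,-17.4,0, 0.5,-7.2,-1,-14.1,0,-17.4,0]'; python3 - <<'E'
from h import *
st(); plan(418,173.6,72,108.3)
d=get("wrist"); cv2.imwrite("pics/w30.png",d["img"][:,:,::-1])
s=ctrl.read_state();
for p in ([418,173.6,142],): print(proj(d,p))
d=get("side"); crop(d,"s15",190,240,290,340,6); print((np.array(proj(d,[418,173.6,142]))-[190,240])*6)
print(s['qpos'].round(2))
E
```

```text
clock: 51.3
eef_pos: [418.6, 175.6, 137.4]
tool_rot: [-1.571, 0.001, 0.32]
force: [-0.0, -0.5, -0.4]
width: 42.6
t 51.3 tcp [418.6 175.6 137.4] psi 108.36 F [-0.  -0.5 -0.4] w 42.6
cm [-0.11  6.54 -0.18] deg [ 0.   0.1 -0.1]
(np.float64(314.7699908654387), np.float64(226.31407367981754))
[305.53766335 335.52422853]
[ 0.01  0.51 -0.67  2.09  0.5   0.69  0.91]
```

View pics/w30.png

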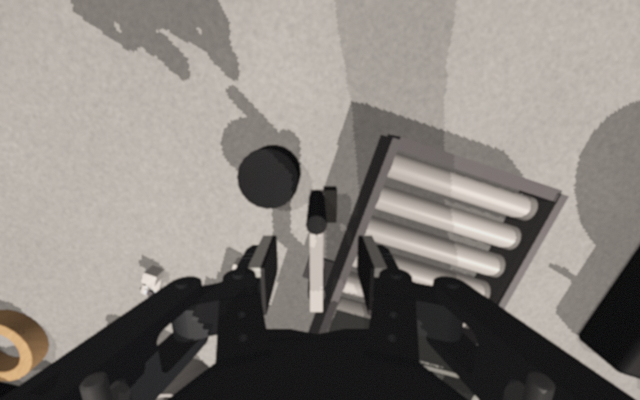

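View pics/s15.png

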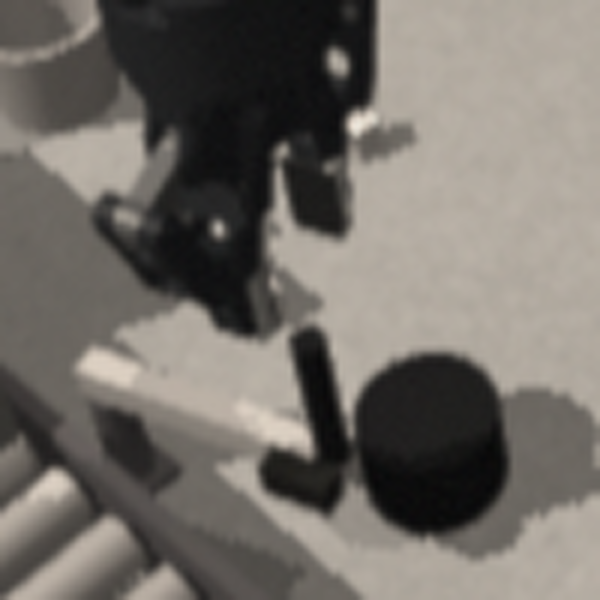

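```bash
python3 -m inch '[0.5,-0.1,1,-0.1,0,0,0, 0.5,-0.1,2.5,-0.1,0,0,0, 0.5,-0.1,4.5,-0.1,0,0,0, 0.5,-0.1,6,-0.1,0,0,0, 0.5,-0.1,6.3,-0.1,0,0,0, 0.4,-0.1,6.3,-0.1,0,0,0, 0.4,-0.1,6.3,-0.1,0,0,0]'; python3 - <<'E'
from h import *
st(); s=ctrl.read_state()
d=get("side"); crop(d,"s16",190,240,290,340,6)
H=np.array([519.5,207.2]); R=Ro.from_euler('xyz',s['tool_rot']).as_matrix()
for phi in list(range(194,125,-8)):
    a=np.radians(phi); p=np.array([*(H+108*np.array([np.cos(a),np.sin(a)])),s['eef_pos'][2]])
    print(phi,(R.T@(p-s['eef_pos'])/10).round(1),"deg",round(-(phi-90-108.3),1))
E
```

```text
clock: 52.1
eef_pos: [417.5, 173.0, 74.8]
tool_rot: [-1.572, 0.001, 0.32]
force: [0.2, -0.3, -0.7]
width: 34.5
t 52.1 tcp [417.5 173.   74.8] psi 108.31 F [ 0.2 -0.3 -0.7] w 34.5
194 [-0.  -0.   0.9] deg 4.3
186 [ 0.2 -0.   2.3] deg 12.3
178 [ 0.6 -0.   3.8] deg 20.3
170 [ 1.2 -0.   5.2] deg 28.3
162 [ 2.1 -0.   6.4] deg 36.3
154 [ 3.  -0.   7.6] deg 44.3
146 [ 4.2 -0.   8.6] deg 52.3
138 [ 5.4 -0.   9.4] deg 60.3
130 [ 6.8 -0.  10.1] deg 68.3
```

View pics/s16.png

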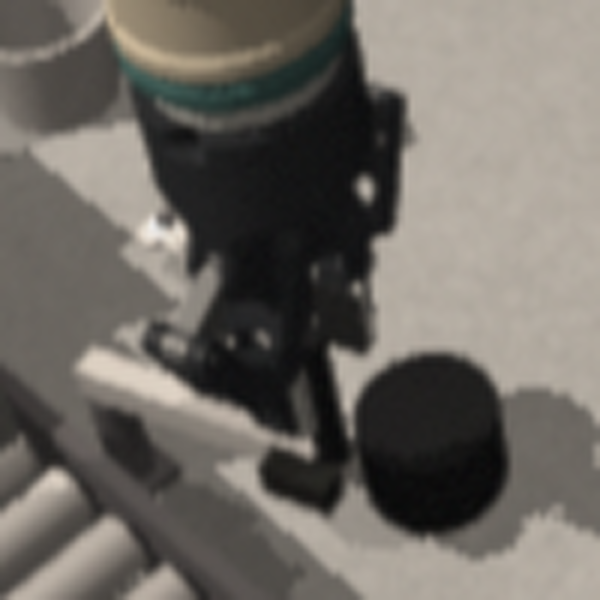

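```bash
python3 -m inch '[0.4,0,0,0.9,0,4.3,0, 0.4,0.1,0,1.6,0,8.3,0, 0.4,0.2,0,2.3,0,12.3,0, 0.4,0.4,0,3.1,0,16.3,0, 0.4,0.6,0,3.8,0,20.3,0, 0.4,0.9,0,4.5,0,24.3,0, 0.4,1.2,0,5.2,0,28.3,0, 0.4,1.6,0,5.8,0,32.3,0, 0.4,2.1,0,6.4,0,36.3,0, 0.4,2.1,0,6.4,0,36.3,0]'; python3 - <<'E'
from h import *
st(); s=ctrl.read_state()
d=get("side"); crop(d,"s17",150,220,290,360,5)
H=np.array([519.5,207.2]); R=Ro.from_euler('xyz',s['tool_rot']).as_matrix()
ps=np.degrees(np.arctan2(R[1,2],R[0,2]))
for phi in list(range(154,81,-8)):
    a=np.radians(phi); p=np.array([*(H+108*np.array([np.cos(a),np.sin(a)])),s['eef_pos'][2]])
    print(phi,(R.T@(p-s['eef_pos'])/10).round(1),"deg",round(-(phi-90-ps),1))
E
```

```text
clock: 53.15
eef_pos: [417.8, 241.5, 75.1]
tool_rot: [-1.571, -0.0, -0.314]
force: [0.6, 0.6, -0.5]
width: 34.4
t 53.15 tcp [417.8 241.5  75.1] psi 72.03 F [ 0.6  0.6 -0.5] w 34.4
154 [ 0.  -0.   1.4] deg 8.0
146 [ 0.3 -0.   2.9] deg 16.0
138 [ 0.9 -0.   4.3] deg 24.0
130 [ 1.6 -0.   5.6] deg 32.0
122 [2.5 0.  6.8] deg 40.0
114 [3.5 0.  7.9] deg 48.0
106 [4.7 0.  8.8] deg 56.0
98 [6.  0.  9.6] deg 64.0
90 [ 7.4  0.  10.2] deg 72.0
82 [ 8.9  0.  10.5] deg 80.0
```

View pics/s17.png

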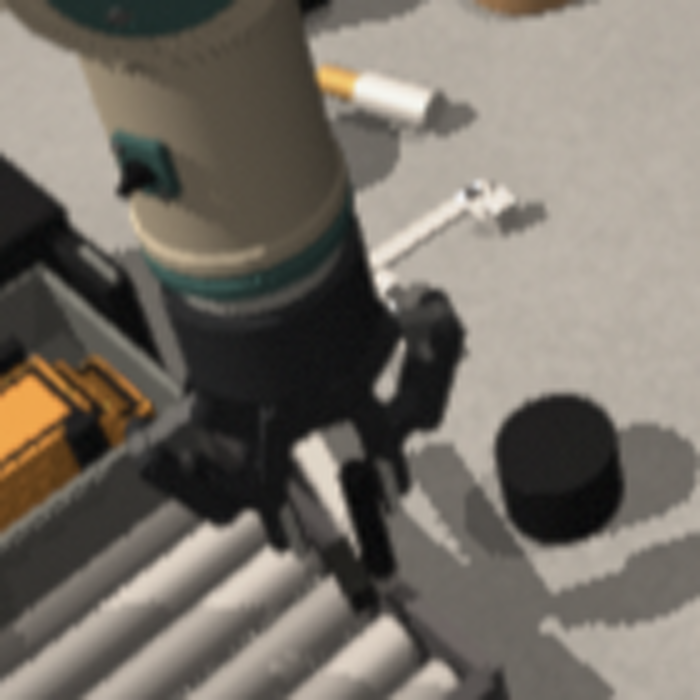

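```bash
python3 -m inch '[0.4,0,0,0.7,0,4,0, 0.4,0,0,1.4,0,8,0, 0.4,0.3,0,2.9,0,16,0, 0.4,0.6,0,3.6,0,20,0, 0.4,0.9,0,4.3,0,24,0, 0.4,1.6,0,5.6,0,32,0, 0.4,2,0,6.2,0,36,0, 0.4,2.5,0,6.8,0,40,0, 0.4,3.5,0,7.9,0,48,0, 0.4,4.1,0,8.4,0,52,0, 0.4,4.7,0,8.8,0,56,0, 0.4,4.7,0,8.8,0,56,0]'; python3 - <<'E'
from h import *
st(); s=ctrl.read_state()
d=get("side"); crop(d,"s18",130,220,270,360,5)
H=np.array([519.5,207.2]); R=Ro.from_euler('xyz',s['tool_rot']).as_matrix()
ps=np.degrees(np.arctan2(R[1,2],R[0,2]))
for phi in list(range(102,74,-4)):
    a=np.radians(phi); p=np.array([*(H+108*np.array([np.cos(a),np.sin(a)])),s['eef_pos'][2]])
    print(phi,(R.T@(p-s['eef_pos'])/10).round(1),"deg",round(-(phi-90-ps),1))
E
```

```text
clock: 54.4
eef_pos: [489.8, 309.0, 74.3]
tool_rot: [-1.572, -0.001, -1.291]
force: [-0.3, -0.1, 0.1]
width: 34.1
t 54.4 tcp [489.8 309.   74.3] psi 16.01 F [-0.3 -0.1  0.1] w 34.1
102 [-0.2 -0.   0.8] deg 4.0
98 [-0.1 -0.   1.5] deg 8.0
94 [ 0.  -0.   2.3] deg 12.0
90 [ 0.2 -0.   3. ] deg 16.0
86 [ 0.5 -0.   3.7] deg 20.0
82 [ 0.7 -0.   4.4] deg 24.0
78 [ 1.1 -0.   5.1] deg 28.0
```

View pics/s18.png

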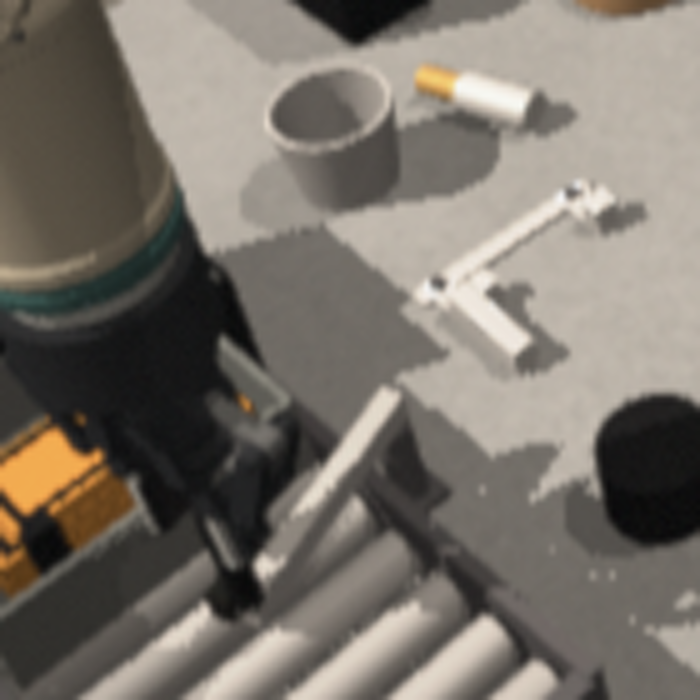

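```bash
python3 -m inch '[0.4,-0.1,0,0.8,0,4,0, 0.4,-0.1,0,1.5,0,8,0, 0.4,0,0,2.3,0,12,0, 0.4,0.2,0,2.8,0,15,0, 0.4,0.3,0,3.2,0,17,0, 0.4,0.5,0,3.6,0,19,0, 0.4,0.5,0,3.8,0,20,0, 0.4,0.5,0,3.8,0,20,0]'; python3 - <<'E'
from h import *
st()
d=get("side"); crop(d,"s19",110,220,270,360,5)
E
```

```text
clock: 55.25
eef_pos: [527.2, 314.5, 74.0]
tool_rot: [-1.572, -0.002, -1.641]
force: [0.4, 0.8, -0.0]
width: 34.1
t 55.25 tcp [527.2 314.5  74. ] psi -4.02 F [ 0.4  0.8 -0. ] w 34.1
```

View pics/s19.png

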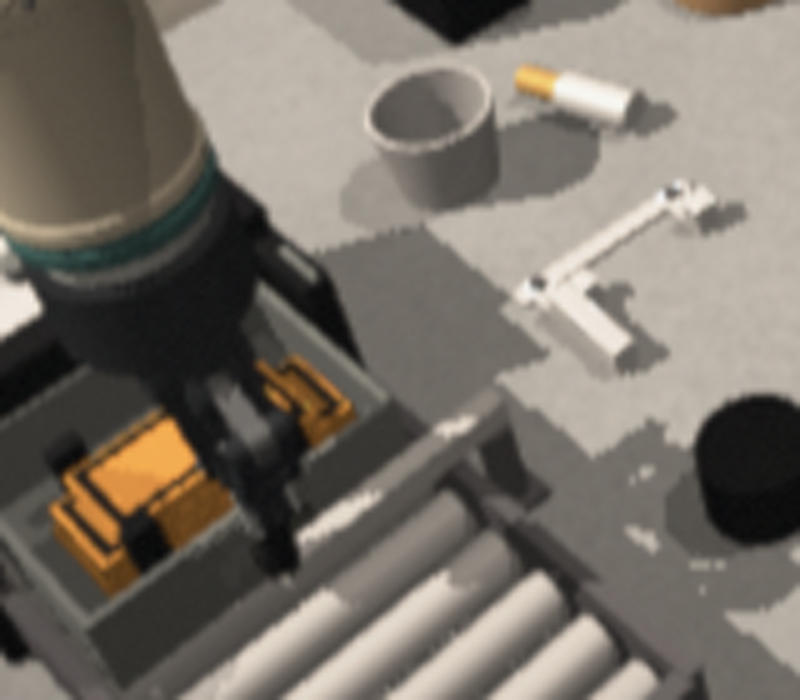

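```bash
python3 -m inch '[0.4,0,0,0.15,0,1,0, 0.4,0,0,0.3,0,2,0, 0.4,0,0,0.3,0,2,0]'; python3 -m inch '[0.4,0,0,0.15,0,0,0, 0.4,0,0,0.3,0,0,0, 0.4,0,0,0.3,0,0,0]'; python3 - <<'E'
from h import *
d=get("top"); crop(d,"t20",150,110,250,200,6)
E
```

```text
clock: 55.6
eef_pos: [528.3, 314.4, 73.8]
tool_rot: [-1.575, -0.003, -1.676]
force: [-4.6, -0.8, 2.7]
width: 34.4
clock: 55.9
eef_pos: [528.3, 314.4, 73.7]
tool_rot: [-1.58, -0.005, -1.674]
force: [-10.7, -1.1, 6.5]
width: 33.8
```

```bash
python3 -m inch '[0.45,0,0,-0.7,0,0,0, 0.5,0,0,-1.5,0,0,0, 0.5,0,-1,-1.5,0,0,0, 0.5,0,-4,-1.5,0,0,0, 0.5,0,-8,-1.5,0,0,0, 0.5,0,-12,-1.5,0,0,0, 0.5,0,-15,-2,0,0,0, 0.5,0,-16,-2,0,0,0, 0.5,0,-16,-2,0,0,0, 0.5,0,-16,-2,0,0,0]'; python3 - <<'E'
from h import *
st()
d=get("wrist"); cv2.imwrite("pics/w31.png",d["img"][:,:,::-1]); np.savez("w31.npz",**d)
d=get("side"); crop(d,"s20",70,200,270,350,4)
E
```

```text
clock: 56.95
eef_pos: [512.9, 316.1, 233.0]
tool_rot: [-1.573, -0.003, -1.676]
force: [-0.4, -0.8, 0.1]
width: 42.8
t 56.95 tcp [512.9 316.1 233. ] psi -6.02 F [-0.4 -0.8  0.1] w 42.8
```

View pics/w31.png

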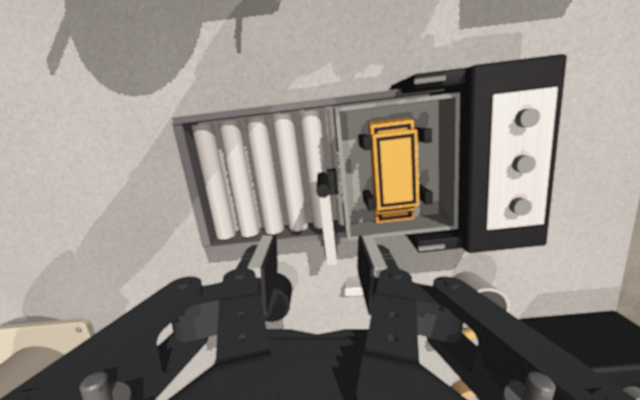

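View pics/s20.png

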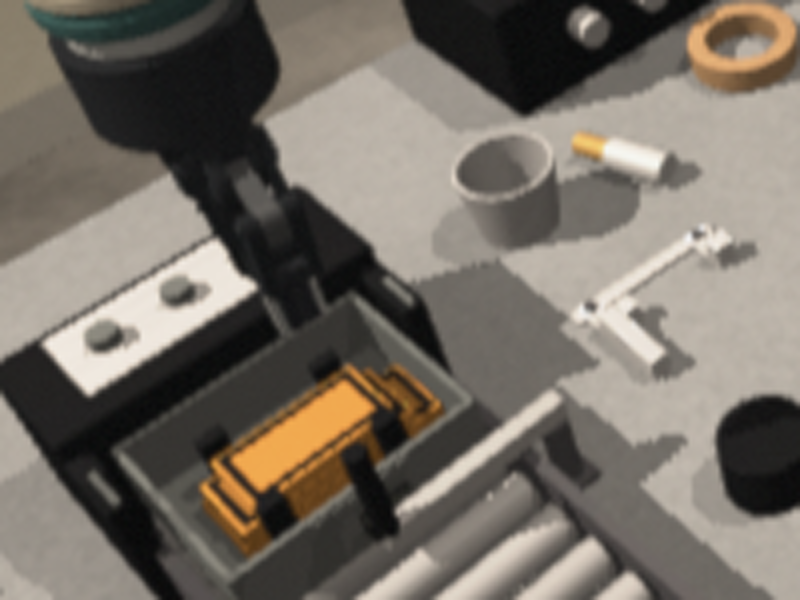

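Checking numerically: tote position and arm angle.

```bash
python3 - <<'E'
from h import *
d=dict(np.load("w31.npz")); draw(d,606,316.4,0.8,"w32",(300,70,500,270))
crop(d,"w33",300,150,350,270,5)
p=unproj(d,322,181,142); print("peg top",p, "ang from hinge",np.degrees(np.arctan2(p[1]-207.2,p[0]-519.5)))
E
```

```text
peg top [518.82267217 325.80283195 142.        ] ang from hinge 90.32720638491327
```

View pics/w32.png

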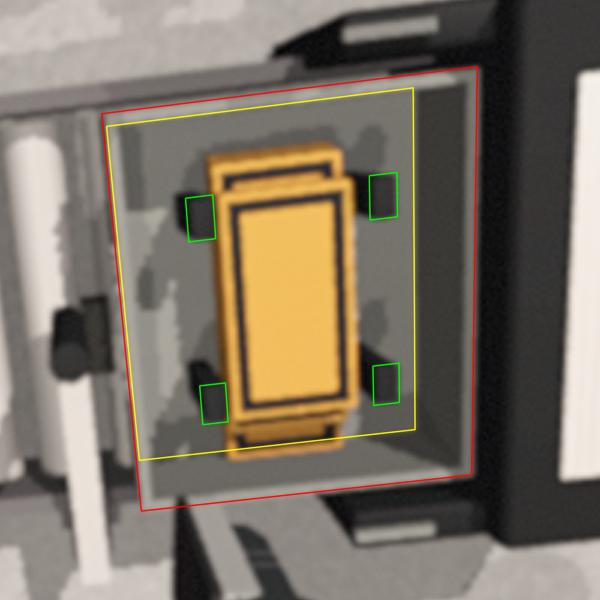

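View pics/w33.png

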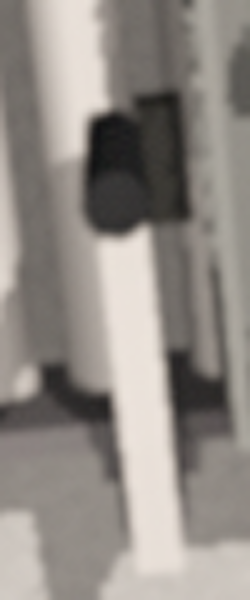

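The overlay at the home position fits. The arm lies parallel to the tote's rear wall, about 90° from its zero, with its pad against the tote. The gripper is clear, so I hand the job in.

```bash
python3 - <<'E'
from cell import finish_job
print(finish_job())
E
```

```text
the job is handed in; nothing more can be done
None
```

All three amber plates were on the table. I slid each into the aluminium corner, long then mid then short, and stacked them in that order in the tote. I then pushed the tote home, swung the retaining arm across, and handed the job in at about 57 s. No verdict was reported.

**Last checks**
- **Plates:** they lie stacked and flat between the posts, shorter above longer. For each plate, contact force was felt on both legs of the corner before I lifted it.
- **Tote:** it met the back stop with rising force, to about 18 N. Its outline fits the expected home position in the last wrist picture.
- **Retaining arm:** it stopped firmly at its end, to about 11 N. It reads roughly 90° from its zero, about 1.57 rad, with its pad at the tote's rear wall.
- **Robot and bystanders:** the gripper is clear of everything. I touched no bystander, and none looked moved.

**What disagreed or needed a second try**
- **Fingertip position:** the fingertips stood about 27–38 mm short of the reported TCP. The first grasp closed above the long plate without contact, and I corrected the height from the camera pictures.
- **Short plate:** it stopped about 5 mm short of the end leg because the fingertips rubbed on the table. Raising them 1.5 mm let it seat.

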